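# Put a glued box up to dry under clamp and weights

## Task

Put the freshly glued wooden box up to dry: bring it home into the fence corner of the gluing fixture and squeeze the clamp's trigger again and again until the rubber jaw grips the box firmly against the side fence, and lay the pressing board flat on the box's floor, handle up. Only when the box is clamped and the board is in, take the tray of steel weights by its handle, tip it over the box so that all the weights slide off its open end into the box, and set the empty tray down upright on the bench, clear of the fixture. Do not knock over a glue bottle.

Things in the scene. Friction and masses are not known exactly. Their poses are not given: they have to be found in the camera images.
- fixture: Gluing fixture screwed to the bench; origin on the bench at the centre of the box's place, x away from the robot, y left, z up. Wooden corner fence 16 mm thick, 35 high: inner face of the back fence at x = 65 mm (y -80 to 96), of the side fence at y = 80 (x -40 to 65). A black trigger push clamp, 50 high, stands at y -137 to -237, x -62 to 38; its jaw moves to +y.
- grip_middle (a point): Fixed point of the fixture, 30 mm above the bench, midway over the clamp's black fixed handle and grey trigger, which jut out to fixture -x (to x = -126 mm, z 10 to 44). A hand closes here from above along the fixture's y: handle on the -y side, trigger on the +y side; 62 mm over both when released, 41 mm squeezed.
- clamp_trigger (a joint): Trigger, upright hinge, rad: 0 released (a spring brings it back), 0.35 fully squeezed to the handle. A full squeeze drives the jaw forward 4 to 9 mm; letting go leaves the jaw there. It needs about 16 N at grip_middle while the jaw runs free; once the jaw is firm the trigger stops short or the jaw gains no more. 30 to 40 N clamps well.
- clamp_jaw (a joint): Advance of the clamp's jaw, m, 0 fully back. The rubber face is at fixture y = -125 mm + this value; it meets a box that lies against the side fence at 0.045. Squeezed further, the rubber yields about 1 mm for 9 N, and the ratchet holds up to about 20 N after the trigger is let go, so 0.047 is firm.
- jaw_face (a point): Middle of the face of the jaw's rubber pad (50 mm wide, 38 mm high), 28 mm above the bench. The jaw's steel bar sticks out behind the clamp to 147 mm behind this face.
- case: The glued open box of pale wood with finger-jointed corners: outside 130 (its x) by 160 (its y) by 62 mm high, walls and floor 8 mm thick, 0.35 kg. Origin under the middle of its floor, z up. It stands loose on the bench, partly in the mouth of the fixture; it can be pushed, or lifted a little by its near wall.
- pressing_board: Plywood pressing board 102 (its x) by 132 (its y) by 8 mm, with a wooden handle batten on top along its x: 72 long, 18 wide, from 8 to 29 mm above the board's underside. Origin at the middle of its underside, z up. 0.15 kg. Fits flat in the box with its long side along the box's long side.
- tray: Aluminium tray 190 (its x) by 90 (its y) mm, 3 mm sheet, walls 22 mm high at both sides and at its -x end; the +x end is open. Origin at the middle of its underside, z up. 0.22 kg. Upright side straps carry a wooden handle bar across the tray.
- tray_handle (a point): Middle of the tray's handle bar (bar along the tray's y, 90 long, 18 wide, 24 high), 10 mm behind the tray's middle and 79 mm above its underside.
- tray_lip (a point): Middle of the tray's open edge, on the top of its floor: 95 mm ahead of the tray's middle along its x.
- weight0: Dark steel bar weight 60 (its x) by 25 by 12 mm, about 0.12 kg, origin in the middle of its underside. It lies on the tray at the start; on the tray's floor it slides once that slopes more than 16 to 24 degrees. Three to five of these weights are there, the others are absent.
- weight1: Steel weight like weight0.
- weight2: Steel weight like weight0.
- weight3: Steel weight like weight0.
- weight4: Steel weight like weight0.
- glue_bottle: The nearer of the white glue bottles with a red nozzle, 60 mm across, 178 mm high, standing loose just behind the work. Origin under its middle. Not to be knocked over.
There are look-alikes about, which are no part of the job. What is shaped like the weight1 but red is not meant.

How it is judged:
By the outcome, as a careful person would: the job done as asked, in the order asked, and still so for the second after the job is handed in, with the robot touching nothing.
Of weight0, weight1, weight2, weight3, weight4 only 3 to 5 are there at a start; the rules pass over those that are not, and their reading is None.
At some moment in a run one of pressing_board, tray may be knocked a few centimetres aside while the robot is not near it.
It also fails if it takes over 184 s, if anything falls off the work surface, if the arm or the gripper's body presses on something with over 40 N, if the wrist force passes 120 N, or if a joint passes its speed limit or range.

## Robot

A 7-joint arm with a two-finger parallel gripper is mounted at the origin on a cart in front of the work surface, level with it; the furniture and walls round the work are solid. World frame = base frame: x ahead of the robot, y to its left, z up, the work surface at z = 0. Lengths are in m, angles in rad, forces in N, time in s.
With the tool pointing down it reaches from about 0.4 to 0.85 m from the base axis. Payload 10.4 kg.
Tool frame: the origin (TCP) lies on the centre line of the jaws, within the pads' length; the fingertips stand 19 mm ahead of it and the grasp point (between the pads) is the TCP; z points along the fingers, y is the line along which they close (so a half turn about z gives the same grasp; the last joint's range is limited). The gripper opens to 85 mm and grips with 20 to 120 N. Pads are 22 mm wide; open, the fingers measure 114 mm over their backs; the gripper's body (76 mm by 85 mm) begins 54 mm behind the grasp point. The pads swing forward as they close: fully open they stand 13 mm farther back than shut.
Start: joints at [1.211, 0.332, -0.065, 1.46, 0.022, 1.35, -0.088], TCP at [0.207, -0.59, 0.227] pointing down, gripper open.
Joint ranges: [-2.6, 2.6], [-0.5, 2.12], [-1.47, 1.34], [0.16, 2.42], [-1.27, 4.41], [0.06, 2.06], [-2.6, 2.6]. Speed limits (rad/s): [2.22, 2.22, 2.79, 2.79, 3.14, 3.14, 3.14].

## Interface

Orientations are given as a unit quaternion [w, x, y, z].
In Python, from cell import arm, imaging, search_frame, silhouettes gives the robot as it stands.
- The arm moves only by the tool send_rows, never from a script. Its argument "commands" is a list of rows, each an object with "dp": the shift along the tool's x, y, z in m, a list of three; "turn": the turn about the tool's z in degrees. In form: [{"dp": [dx, dy, dz], "turn": turn}, ...]. A call has 1 to 12 rows; each row shifts and turns the commanded pose from where the row before left it, along the tool's axes as they then stand; what a row does not reach is not made up. A row lasts 1/12 s, in which the tool goes at most 41.7 mm and 7.16 degrees, less where a joint would pass 70% of its speed; a pose out of reach is approached as far as the arm can. A call with a gripper value outside its range is refused whole. "gripper" is the opening, from 0 (shut) to 1 (fully open), set as the call begins (left out, the last holds). The fingers move at their own pace and stop on an object; the grip force is fixed at half the most. Time passes only in rows, so rows that do not move let the fingers close. It gives the time, the measured TCP pose, the force, the opening and the grip force at its end, in the units of the state.
- arm.sense(): the state, without advancing time (a new reading comes with each control period).
- imaging.capture(name): name is "scene" or "side" or "wrist"; returns a dict with "image" (480x640x3 uint8, red, green, blue), "z_map" (480x640 float32, m along the optical axis (not along the pixel's ray), 0 where there is no reading), "camera_matrix" (3x3 intrinsics, pixels), "world_from_camera" (4x4, takes a point from camera to world coordinates); the wrist camera has in their place "mount" (4x4, takes a point from camera to tool coordinates, whose origin is the TCP and whose axes are the flange's). Camera axes: x right, y down, z forward; pixel columns grow to the right and rows downward; lengths in m; the calibration is good to about 2 mm. A picture is of the moment at which its call begins: read the wrist's pose just before it.
- arm.close_job(): hands the job in; it is judged then, once.
Trained networks look in the newest picture that a camera, given by its name, has taken for a name from the list of things; names that differ only in an ending like _2 or _b are one class to them, and where a whole thing is asked for, a point or a joint stands for the part that bears it (a point fixed in the world has none). Each returns a list of dicts, best first, with "score" (0 to 1); they miss things now and then, are a little off and sometimes report something else, mostly with a low value. They report only what shows in the picture. A call takes as long as a camera call. They do not tell look-alikes from the thing itself.
- search_frame(camera, query): "bbox" ([left, top, right, bottom] in pixels, round what is visible of it).
- silhouettes(camera, query): "mask" (480x640 bool, what is visible of it) and "bbox" ([left, top, right, bottom] in pixels, round what is visible of it).
The state is a dict: "clock": time; "qpos": joint angles; "joint_velocities": joint speeds; "joint_torque": joint torques, N m; "position": TCP position; "tcp_rot": TCP orientation; "force": force on the tool from outside, world axes, zero at the start; "moment": the same for the moment, N m; "grip_width": finger opening in m; "grip_force": force on a finger pad.
Only numpy, scipy, OpenCV 4.12 (cv2) and the standard library are available. Lean on these libraries where they do the work, as an engineer would, in place of code of your own. Each camera call takes 0.05 s, during which the arm holds its last target. There are 200 camera calls.

## Working session

There is one attempt and no reset: what is moved stays moved. The work goes in short steps, Python scripts to look and compute and a tool call to move; the robot and the scene stay as the last step left them, time stands still between calls to the robot, and variables do not carry over. Pictures are saved under pics/ and viewed, at most 14 in all, crops included, and the job is handed in when it is done.

Besides the shell and the picture viewer there is one more tool, called after ">>>" as name(argument=value, ...), one argument or row to a line, values as JSON. send_rows: Moves the arm, as the interface text tells. Its arguments: {"type":"object","properties":{"commands":{"type":"array","items":{"type":"object","properties":{"dp":{"type":"array","items":{"type":"number"}},"turn":{"type":"number"}}}},"gripper":{"type":"number"}},"required":["commands"]}

```bash
mkdir -p pics; ls; cat > h.py <<'E'
import numpy as np, cv2
from cell import arm, imaging, search_frame, silhouettes
def cap(n, save=None):
    c=imaging.capture(n)
    if save: cv2.imwrite('pics/'+save, c['image'][:,:,::-1])
    return c
def quat2R(q):
    from scipy.spatial.transform import Rotation as R
    return R.from_quat([q[1],q[2],q[3],q[0]]).as_matrix()
def T_of(c, s=None):
    if 'world_from_camera' in c: return np.array(c['world_from_camera'])
    T=np.eye(4); T[:3,:3]=quat2R(s['tcp_rot']); T[:3,3]=s['position']
    return T@np.array(c['mount'])
def cloud(c,s=None):
    z=c['z_map']; K=np.array(c['camera_matrix']); v,u=np.mgrid[:480,:640]
    P=np.stack([(u-K[0,2])/K[0,0]*z,(v-K[1,2])/K[1,1]*z,z,np.ones_like(z)],-1)
    W=(P@T_of(c,s).T)[...,:3]; W[z==0]=np.nan
    return W
E
python3 - <<'E'
from h import *
s=arm.sense(); print({k:np.round(v,3).tolist() for k,v in s.items()})
a=cap('scene','scene0.png'); 
W=cloud(a); np.save('Wscene.npy',W)
for q in ['case','pressing_board','tray','fixture','glue_bottle','weight0','clamp_trigger','clamp_jaw']:
    for d in search_frame('scene',q): 
        b=np.array(d['bbox']).round().astype(int); cx,cy=(b[0]+b[2])//2,(b[1]+b[3])//2
        print('scene',q,round(d['score'],2),b.tolist(),W[min(cy,479),min(cx,639)].round(3))
b=cap('side','side0.png'); W=cloud(b)
for q in ['case','pressing_board','tray','glue_bottle','weight0']:
    for d in search_frame('side',q): 
        b=np.array(d['bbox']).round().astype(int); cx,cy=(b[0]+b[2])//2,(b[1]+b[3])//2
        print('side',q,round(d['score'],2),b.tolist(),W[min(cy,479),min(cx,639)].round(3))
E
```

```text
pics
{'clock': 0.0, 'qpos': [1.211, 0.333, -0.065, 1.461, 0.022, 1.35, -0.088], 'joint_velocities': [-0.0, 0.001, 0.002, 0.0, -0.001, 0.0, -0.002], 'joint_torque': [-0.0, -62.544, 0.049, -39.16, 0.016, 0.01, -0.0], 'position': [0.206, -0.59, 0.226], 'tcp_rot': [-0.001, 0.986, 0.168, -0.0], 'force': [-0.099, -0.034, -1.207], 'moment': [-0.041, 0.006, 0.041], 'grip_force': 0.0, 'grip_width': 0.086}
scene case 0.94 [283, 268, 341, 318] [ 0.554 -0.027  0.004]
scene pressing_board 0.88 [456, 286, 507, 313] [ 0.453 -0.439  0.026]
scene tray 0.55 [155, 267, 239, 325] [0.485 0.255 0.067]
scene fixture 0.93 [265, 265, 329, 302] [0.58 0.01 0.02]
scene glue_bottle 0.94 [218, 205, 242, 266] [0.709 0.178 0.102]
scene weight0 0.8 [197, 294, 223, 306] [0.536 0.231 0.016]
scene weight0 0.78 [161, 293, 189, 310] [0.544 0.317 0.014]
scene weight0 0.63 [200, 302, 223, 312] [0.51  0.228 0.014]
scene weight0 0.61 [173, 310, 190, 313] [0.5   0.298 0.015]
side case 0.84 [327, 188, 399, 263] [ 0.51  -0.039  0.009]
side pressing_board 0.58 [274, 103, 324, 144] [ 0.494 -0.434  0.015]
side tray 0.63 [377, 284, 466, 367] [0.565 0.283 0.093]
side glue_bottle 0.7 [315, 305, 342, 346] [0.749 0.197 0.121]
side weight0 0.88 [271, 342, 299, 356] [0.841 0.165 0.012]
side weight0 0.77 [396, 304, 416, 330] [0.556 0.232 0.016]
side weight0 0.75 [432, 318, 458, 343] [0.496 0.303 0.019]
side weight0 0.57 [421, 332, 439, 359] [0.545 0.315 0.013]
```

```bash
python3 - <<'E'
import cv2
a=cv2.imread('pics/scene0.png')[190:370,120:540]; b=cv2.imread('pics/side0.png')[70:400,240:500]
cv2.imwrite('pics/a.png',cv2.resize(a,(800,343),interpolation=cv2.INTER_CUBIC)); cv2.imwrite('pics/b.png',cv2.resize(b,None,fx=1.8,fy=1.8,interpolation=cv2.INTER_CUBIC))
E
```

```text
(no output)
```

View pics/a.png

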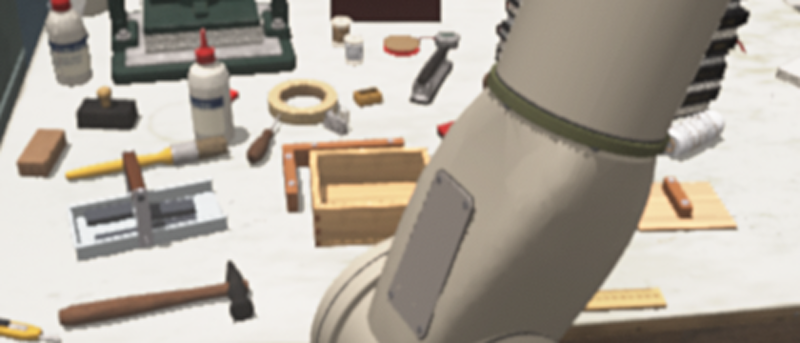

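View pics/b.png

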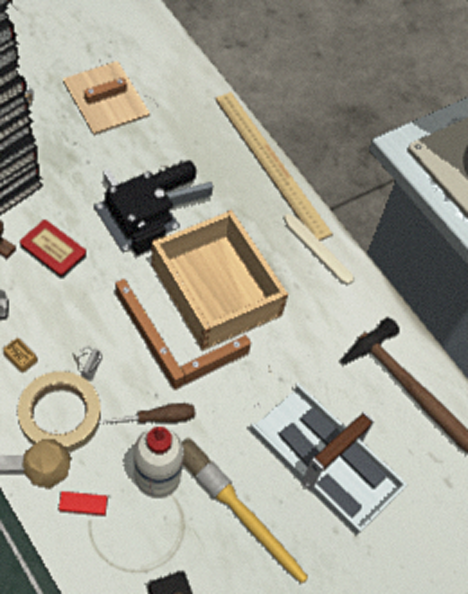

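Shown (side crop): the board with batten at crop (105,95), the clamp at (150,200), the box at (220,275), the fence corner at (180,380), the nearer bottle at (158,460), and the tray with dark bars at (325,460). Possible confusions: the red bar at side px (285,349) is a weight look-alike and not meant. The dark bars at (406,317), (445,330) and (430,345) lie on the tray and are the real ones. The second bottle at scene px (155,215) is farther, so the nearer one is at (230,240). There is only one board and one tray.

```bash
cat > fit.py <<'E'
from h import *
def rect(P):
    r=cv2.minAreaRect((P[:,:2]*1000).astype(np.float32)); return np.round(r[0],1),np.round(r[1],1),round(r[2],1)
def sel(W,c,r,z0,z1):
    m=np.isfinite(W[...,2])&(np.hypot(W[...,0]-c[0],W[...,1]-c[1])<r)&(W[...,2]>z0)&(W[...,2]<z1)
    return m
E
python3 - <<'E'
from fit import *
c=cap('side'); W=cloud(c); np.save('Wside.npy',W)
def mk(q,i=0): 
    d=silhouettes('side',q); return [x['mask'] for x in d]
bench=sel(W,(0.45,-0.2),.1,-.02,.02); print('bench z',np.nanmedian(W[bench][:,2]))
m=mk('case')[0]; P=W[m]; print('case',len(P)); t=P[(P[:,2]>.055)&(P[:,2]<.07)]; print(rect(t), np.median(t[:,2]))
m=mk('pressing_board')[0]; P=W[m]; print('board all',rect(P)); t=P[P[:,2]>.02]; print('batten',rect(t),np.percentile(t[:,2],[10,90]))
ms=mk('tray'); P=W[ms[0]]; t=P[(P[:,2]<.03)]; print('tray low',rect(t)); t=P[P[:,2]>.08]; print('handle',rect(t),np.percentile(t[:,2],[10,50,90]))
for i,m in enumerate(mk('weight0')): P=W[m]; print('w',rect(P),np.median(P[:,2]))
m=mk('glue_bottle')[0]; P=W[m]; print('bottle',rect(P),P[:,2].max())
m=mk('fixture'); print(len(m)); m=np.any(m,axis=0)
P=W[m]; t=P[(P[:,2]>.030)&(P[:,2]<.041)]; print('fixt35',len(t),rect(t))
m=mk('clamp_jaw')[0]; P=W[m]; print('clamp',rect(P))
# topdown height map
im=np.zeros((600,800,3),np.uint8)
g=np.isfinite(W[...,2])
X=W[g];C=c['image'][g]
u=((0.15-X[:,1])/0.5*800).astype(int); v=((0.75-X[:,0])/0.375*600).astype(int)
ok=(u>=0)&(u<800)&(v>=0)&(v<600)
for uu,vv,cc in sorted(zip(u[ok],v[ok],C[ok][:,::-1].tolist()),key=lambda t:0): im[vv-2 if vv>1 else 0:vv+2,max(uu-2,0):uu+2]=cc
cv2.imwrite('pics/top.png',im)
E
```

```text
bench z 0.0005063555314384072
case 3661
(array([524.9, -31.8]), array([164.8, 132.2]), 87.8) 0.061683010470430566
board all (array([ 484.7, -436.1]), array([137.6,  96.3]), 76.0)
batten (array([ 493.6, -440.6]), array([24.2, 72.1]), 84.0) [0.02312927 0.03249741]
tray low (array([514.9, 257.3]), array([137.7, 192.4]), 12.9)
handle (array([532.2, 271.6]), array([99.1, 18.8]), 13.3) [0.08574153 0.0905198  0.09359947]
w (array([839.9, 166.4]), array([25.5, 61.2]), 52.7) nan
w (array([515.8, 221.7]), array([25.6, 49.1]), 12.1) 0.01500275501449988
w (array([552. , 240.7]), array([84. , 34.5]), 72.3) nan
w (array([551.5, 311.7]), array([18.3, 56.2]), 15.5) nan
w (array([496.8, 294.5]), array([27.4, 57.8]), 13.1) nan
bottle (array([741.7, 181.6]), array([38.7, 43.4]), 40.9) nan
1
fixt35 914 (array([570.3, -82.4]), array([365.1, 166.2]), 70.5)
clamp (array([ 585.6, -198.1]), array([ 50.9, 161.5]), 8.0)
```

View pics/top.png

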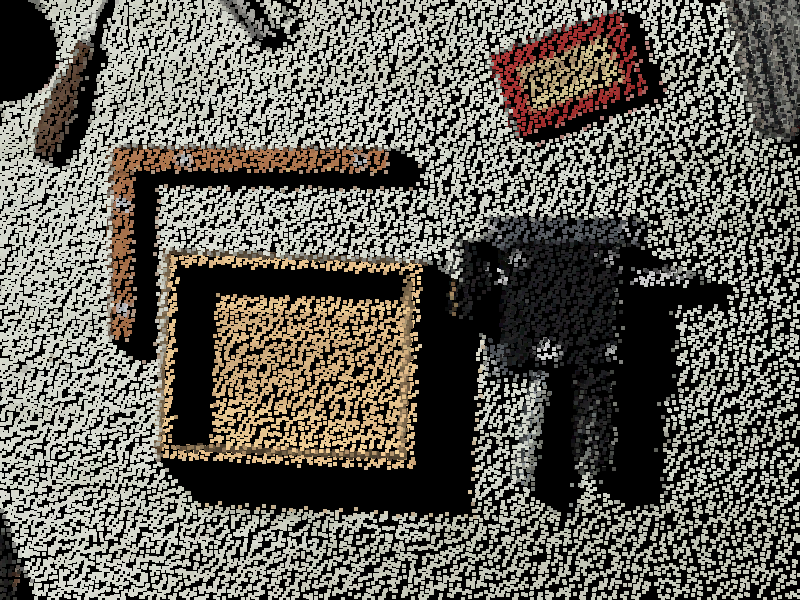

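The rectified top view shows the fence corner at px (130,165), the box at (290,360) sitting about 5 cm short of the back fence, and the clamp at (560,300) with its grip at (575,440). Next I fit the fence and clamp precisely and find the tray's open end.

```bash
python3 - <<'E'
from fit import *
from scipy.optimize import least_squares
c=cap('side'); W=cloud(c); I=c['image'].astype(int)
hsv=cv2.cvtColor(c['image'],cv2.COLOR_RGB2HSV)
m=(W[...,2]>.030)&(W[...,2]<.039)&(W[...,0]>.5)&(W[...,0]<.68)&(W[...,1]>-.13)&(W[...,1]<.1)&(hsv[...,1]>120)
P=W[m]
back=P[(P[:,0]>.643)&(P[:,1]<.06)]; side=P[(P[:,1]>.066)&(P[:,0]<.64)]
b=np.polyfit(back[:,1],back[:,0],1); s=np.polyfit(side[:,0],side[:,1],1)
print('back',len(back),np.degrees(-b[0]),'edges',np.percentile(back[:,0]-b[0]*back[:,1],[2,98]), 'yrange',back[:,1].min())
print('side',len(side),np.degrees(s[0]),np.percentile(side[:,1]-s[0]*side[:,0],[2,98]),s, 'x',side[:,0].min(),P[:,0].max(),P[:,1].max())
# clamp grip region
m=(W[...,2]>.008)&(W[...,2]<.06)&(W[...,0]>.42)&(W[...,0]<.50)&(W[...,1]>-.26)&(W[...,1]<-.15)
P=W[m];C=I[m]; 
for x0 in (.44,.455,.47,.485):
    k=abs(P[:,0]-x0)<.006; q=P[k]; br=C[k].mean(1)
    d=q[br<70]; g=q[br>=70]
    print(x0,'black y',np.percentile(d[:,1],[2,98]).round(4) if len(d) else 0, 'grey',np.percentile(g[:,1],[2,98]).round(4) if len(g) else 0, q[:,2].max().round(3) if len(q) else 0)
# tray profile
m=sel(W,(0.53,.27),.14,.006,.03); P=W[m]; 
a=np.radians(13.3); ex=np.array([-np.sin(a),np.cos(a)]); ey=np.array([np.cos(a),np.sin(a)])
d=(P[:,:2]-[.532,.2716]); u=d@ex; v=d@ey
for lo in range(-120,121,10):
    k=(u>lo/1000)&(u<(lo+10)/1000)&(abs(v)<.035)
    if k.sum(): print(lo, k.sum(), np.percentile(P[k][:,2],[10,50,95]).round(4))
print(imaging.capture('wrist')['mount'])
E
```

```text
back 282 -0.016045267768997985 edges [0.6442241  0.65872414] yrange -0.09100273512672497
side 188 -0.7991753336838002 [0.07577002 0.09073959] [-0.01394824  0.08414037] x 0.5386668895566984 0.6590463304269388 0.08297290562850129
0.44 black y 0 grey 0 0
0.455 black y [-0.2299 -0.1703] grey [-0.2343 -0.1697] 0.047
0.47 black y [-0.2328 -0.1736] grey [-0.2362 -0.1744] 0.049
0.485 black y [-0.2326 -0.177 ] grey [-0.2339 -0.1769] 0.047
-120 1 [0.0076 0.0076 0.0076]
-110 7 [0.0062 0.0069 0.0077]
-100 13 [0.0061 0.0063 0.0081]
-90 15 [0.0062 0.0068 0.0093]
-80 29 [0.0063 0.0085 0.0172]
-70 85 [0.0107 0.0146 0.0186]
-60 88 [0.01   0.0147 0.0192]
-50 84 [0.0107 0.0146 0.0184]
-40 85 [0.0113 0.0149 0.0188]
-30 93 [0.0086 0.0143 0.0185]
-20 7 [0.0084 0.014  0.0165]
0 53 [0.0097 0.0143 0.0178]
10 81 [0.0112 0.0146 0.0187]
20 84 [0.0075 0.0134 0.018 ]
30 82 [0.0097 0.0144 0.0182]
40 77 [0.0109 0.0152 0.0183]
50 80 [0.0104 0.0147 0.0187]
60 34 [0.0063 0.0148 0.0188]
70 11 [0.0061 0.0067 0.0082]
80 80 [0.0211 0.0235 0.0275]
110 1 [0.0063 0.0063 0.0063]
[[ 4.17378643e-04 -9.49981840e-01 -3.12304866e-01  8.02986854e-02]
 [ 9.99999910e-01  4.20873536e-04  5.62155465e-05 -7.28165508e-05]
 [ 7.80371048e-05 -3.12304861e-01  9.49981930e-01 -1.47109102e-01]
 [ 0.00000000e+00  0.00000000e+00  0.00000000e+00  1.00000000e+00]]
```

>>> send_rows(
  commands=[
    {"dp": [0.0238, -0.0245, 0]},
    {"dp": [0.0238, -0.0245, 0]},
    {"dp": [0.0238, -0.0245, 0]},
    {"dp": [0.0238, -0.0245, 0]},
    {"dp": [0.0238, -0.0245, 0]},
    {"dp": [0.0238, -0.0245, 0]},
    {"dp": [0.0238, -0.0245, 0]},
    {"dp": [0.0238, -0.0245, 0]},
    {"dp": [0.0238, -0.0245, 0]},
    {"dp": [0.0238, -0.0245, 0]},
    {"dp": [0.0238, -0.0245, 0]},
    {"dp": [0.0238, -0.0245, 0]},
  ],
  gripper=1,
)

```text
invalid input at $.commands[0]: expected keys dp, turn
```

>>> send_rows(
  commands=[
    {"dp": [0.0238, -0.0245, 0]},
    {"dp": [0.0238, -0.0245, 0]},
    {"dp": [0.0238, -0.0245, 0]},
    {"dp": [0.0238, -0.0245, 0]},
    {"dp": [0.0238, -0.0245, 0]},
    {"dp": [0.0238, -0.0245, 0]},
    {"dp": [0, 0, 0], "turn": -6.8},
  ],
)

```text
invalid input at $.commands[0]: expected keys dp, turn
```

>>> send_rows(
  commands=[
    {"dp": [0, 0, 0], "turn": -6.8},
    {"dp": [0, 0, 0], "turn": -6.8},
    {"dp": [0, 0, 0], "turn": -6.8},
    {"dp": [0, 0, 0], "turn": -6.8},
    {"dp": [0, 0, 0], "turn": -6.8},
    {"dp": [0, 0, 0], "turn": -6.8},
    {"dp": [0, 0, 0], "turn": -6.8},
    {"dp": [0, 0, 0], "turn": -6.8},
    {"dp": [0, 0, 0], "turn": -6.8},
    {"dp": [0, 0, 0], "turn": 0},
  ],
)

```text
clock: 2.08
position: [0.2065, -0.5899, 0.2266]
tcp_rot: [0.0, 0.761, 0.648, 0.0]
force: [-0.4, -0.4, 0.8]
grip_width: 0.0851
grip_force: 0.0
```

```bash
cat >> h.py <<'E'
def st():
    s=arm.sense(); R=quat2R(s['tcp_rot']); 
    print('t',round(s['clock'],2),'p',np.round(s['position'],4).tolist(),'phi',round(float(np.degrees(np.arctan2(R[1,0],R[0,0]))),2),'zaxis',R[:,2].round(4).tolist(),'F',np.round(s['force'],1).tolist(),'w',round(s['grip_width'],4),'gf',round(s['grip_force'],1),'q',np.round(s['qpos'],2).tolist())
    return s
E
python3 - <<'E'
from fit import *
s=st(); c=cap('wrist','w1.png'); W=cloud(c,s)
for q in ['case']:
    d=silhouettes('wrist',q)
    for x in d[:2]:
        P=W[x['mask']]; t=P[(P[:,2]>.056)&(P[:,2]<.068)]; print(q,x['score'],x['bbox'],rect(t),len(t))
E
```

```text
t 2.08 p [0.2065, -0.5899, 0.2266] phi 80.82 zaxis [0.0001, -0.0001, -1.0] F [-0.4, -0.4, 0.8] w 0.0851 gf 0.0 q [1.32, 0.34, -0.21, 1.45, 0.07, 1.35, 0.95]
```

View pics/w1.png

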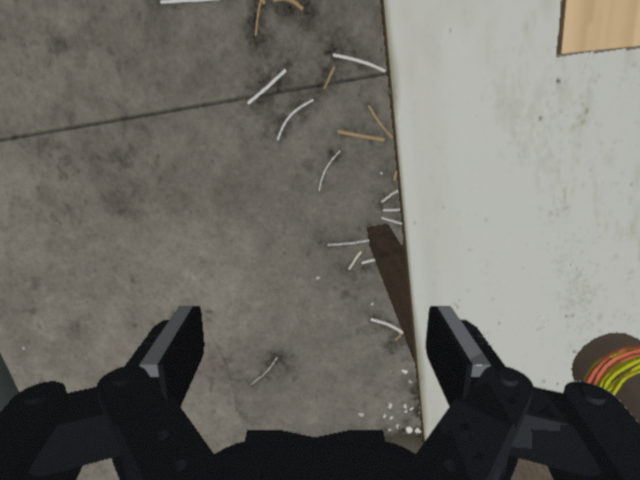

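The wrist picture shows only the bench edge: the two shift calls were refused because "turn" was missing, so only the turn was made. I redo the shift.

>>> send_rows(
  commands=[
    {"dp": [0.033, 0.0092, 0], "turn": 0},
    {"dp": [0.033, 0.0092, 0], "turn": 0},
    {"dp": [0.033, 0.0092, 0], "turn": 0},
    {"dp": [0.033, 0.0092, 0], "turn": 0},
    {"dp": [0.033, 0.0092, 0], "turn": 0},
    {"dp": [0.033, 0.0092, 0], "turn": 0},
    {"dp": [0.033, 0.0092, 0], "turn": 0},
    {"dp": [0.033, 0.0092, 0], "turn": 0},
    {"dp": [0.033, 0.0092, 0], "turn": 0},
    {"dp": [0.033, 0.0092, 0], "turn": 0},
    {"dp": [0.033, 0.0092, 0], "turn": 0},
    {"dp": [0.033, 0.0092, 0], "turn": 0},
  ],
  gripper=1,
)

```text
clock: 3.18
position: [0.3813, -0.216, 0.2269]
tcp_rot: [0.0, 0.765, 0.644, -0.0]
force: [1.2, 0.2, 0.7]
grip_width: 0.0856
grip_force: 0.0
```

>>> send_rows(
  commands=[
    {"dp": [0.033, 0.0092, 0], "turn": 0},
    {"dp": [0.033, 0.0092, 0], "turn": 0},
    {"dp": [0.033, 0.0092, 0], "turn": 0},
    {"dp": [0.033, 0.0092, 0], "turn": 0},
    {"dp": [0.033, 0.0092, 0], "turn": 0},
    {"dp": [0.033, 0.0092, 0], "turn": 0},
    {"dp": [0, 0, 0], "turn": -7},
    {"dp": [0, 0, 0], "turn": 0},
  ],
)

```text
clock: 3.85
position: [0.4684, -0.0294, 0.2267]
tcp_rot: [-0.0, 0.72, 0.694, 0.0]
force: [0.3, -0.8, -0.6]
grip_width: 0.0855
grip_force: 0.0
```

```bash
python3 - <<'E'
from fit import *
s=st(); c=cap('wrist','w2.png'); W=cloud(c,s)
for q in ['case']:
    d=silhouettes('wrist',q)
    for x in d[:2]:
        P=W[x['mask']]; t=P[(P[:,2]>.056)&(P[:,2]<.068)]; print(q,x['score'],x['bbox'],rect(t),len(t))
E
```

```text
t 3.85 p [0.4684, -0.0294, 0.2267] phi 87.84 zaxis [0.0004, 0.0005, -1.0] F [0.3, -0.8, -0.6] w 0.0855 gf 0.0 q [0.76, 0.03, -0.8, 1.82, 0.02, 1.3, -0.08]
case 0.67 [299.8, 105.4, 470.6, 291.6] (array([523.1, -30.7]), array([159.8, 130. ]), 87.7) 6581
```

>>> send_rows(
  commands=[
    {"dp": [0.001, -0.006, 0.036], "turn": 0},
    {"dp": [0, 0, 0.036], "turn": 0},
    {"dp": [0, 0, 0.036], "turn": 0},
    {"dp": [0, 0, 0.036], "turn": 0},
    {"dp": [0, 0, 0.038], "turn": 0},
    {"dp": [0, 0, 0], "turn": 0},
  ],
)

```text
clock: 4.45
position: [0.4571, -0.0315, 0.0387]
tcp_rot: [-0.004, 0.725, 0.689, -0.003]
force: [-2.5, -0.2, -0.8]
grip_width: 0.085
grip_force: 0.0
```

>>> send_rows(
  commands=[
    {"dp": [0, 0, 0], "turn": 0},
    {"dp": [0, 0, 0], "turn": 0},
    {"dp": [0, 0, 0], "turn": 0},
    {"dp": [0, 0, 0], "turn": 0},
    {"dp": [0, 0, 0], "turn": 0},
    {"dp": [0, 0, 0], "turn": 0},
    {"dp": [0, 0, 0], "turn": 0},
    {"dp": [0, 0, 0], "turn": 0},
    {"dp": [0, 0, 0], "turn": 0},
    {"dp": [0, 0, 0], "turn": 0},
  ],
  gripper=0,
)

```text
clock: 5.28
position: [0.4625, -0.0304, 0.0456]
tcp_rot: [0.001, 0.722, 0.691, -0.0]
force: [-3.0, -0.6, 10.3]
grip_width: 0.0062
grip_force: 60.9
```

>>> send_rows(
  commands=[
    {"dp": [0, 0, 0], "turn": -1},
    {"dp": [0, 0, 0], "turn": -1},
    {"dp": [0.005, 0.016, 0], "turn": 0},
    {"dp": [0.005, 0.016, 0], "turn": 0},
    {"dp": [0.004, 0.016, 0], "turn": 0},
    {"dp": [0, 0, 0], "turn": 0},
  ],
)

```text
clock: 5.78
position: [0.5125, -0.0162, 0.0456]
tcp_rot: [0.001, 0.71, 0.704, 0.001]
force: [1.8, -1.6, 10.9]
grip_width: 0.0064
grip_force: 61.4
```

```bash
python3 - <<'E'
from fit import *
s=st(); c=cap('side','s3.png')
E
```

```text
t 5.78 p [0.5125, -0.0162, 0.0456] phi 89.48 zaxis [0.002, -0.0, -1.0] F [1.8, -1.6, 10.9] w 0.0064 gf 61.4 q [0.6, 0.37, -0.76, 1.92, 0.31, 0.97, -0.3]
```

>>> send_rows(
  commands=[
    {"dp": [0, 0.003, 0], "turn": 0},
    {"dp": [0, 0.002, 0], "turn": 0},
    {"dp": [0, 0.001, 0], "turn": 0},
    {"dp": [0, 0, 0], "turn": 0},
  ],
)

```text
clock: 6.17
position: [0.5139, -0.0164, 0.0456]
tcp_rot: [-0.001, 0.71, 0.704, -0.002]
force: [-16.5, 1.2, 26.2]
grip_width: 0.006
grip_force: 63.3
```

>>> send_rows(
  commands=[
    {"dp": [0.002, 0, 0], "turn": 0},
    {"dp": [0.001, 0, 0], "turn": 0},
    {"dp": [0, 0, 0], "turn": 0},
  ],
)

```text
clock: 6.42
position: [0.514, -0.0162, 0.0455]
tcp_rot: [0.0, 0.711, 0.703, -0.003]
force: [-16.1, -8.2, 25.9]
grip_width: 0.0061
grip_force: 63.2
```

>>> send_rows(
  commands=[
    {"dp": [0, -0.001, 0], "turn": 0},
    {"dp": [0.001, 0, 0], "turn": 0},
    {"dp": [0.001, 0, 0], "turn": 0},
    {"dp": [0, 0, 0], "turn": 0},
    {"dp": [0, 0, 0], "turn": 0},
  ],
)

```text
clock: 6.83
position: [0.514, -0.0161, 0.0456]
tcp_rot: [0.001, 0.711, 0.703, -0.003]
force: [-11.1, -14.5, 21.3]
grip_width: 0.0057
grip_force: 62.6
```

```bash
python3 - <<'E'
from fit import *
s=st(); c=cap('side'); W=cloud(c); m=sel(W,(0.58,-.01),.13,.056,.07); P=W[m]; print(rect(P))
m=m&(W[...,0]>.52); print(np.percentile(W[m],[1,99],axis=0))
a=c['image'][170:290,300:420,::-1]; cv2.imwrite('pics/c.png',cv2.resize(a,None,fx=5,fy=5,interpolation=cv2.INTER_CUBIC))
E
```

```text
t 6.83 p [0.514, -0.0161, 0.0456] phi 89.3 zaxis [-0.0025, -0.0063, -1.0] F [-11.1, -14.5, 21.3] w 0.0057 gf 62.6 q [0.59, 0.38, -0.75, 1.91, 0.32, 0.98, -0.32]
(array([571.6, -15.2]), array([164. , 144.1]), 89.0)
[[ 0.5205618  -0.0946018   0.0563435 ]
 [ 0.64243265  0.06600241  0.06713194]]
```

View pics/c.png

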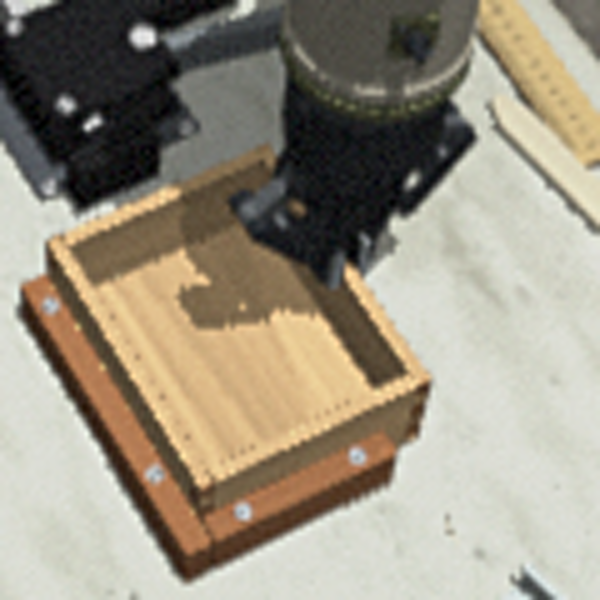

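The crop shows the box seated flush in the fence corner, with the corner at (205,500). I release it and go to the clamp's grip.

>>> send_rows(
  commands=[
    {"dp": [0, 0, 0], "turn": 0},
    {"dp": [0, 0, 0], "turn": 0},
    {"dp": [0, 0, 0], "turn": 0},
    {"dp": [0, 0, 0], "turn": 0},
    {"dp": [0, 0, -0.02], "turn": 0},
    {"dp": [0, 0, -0.03], "turn": 0},
    {"dp": [0, 0, -0.03], "turn": 0},
    {"dp": [-0.03, -0.008, -0.03], "turn": 0},
    {"dp": [-0.04, -0.008, 0], "turn": 0},
    {"dp": [-0.04, -0.008, 0], "turn": 0},
    {"dp": [-0.04, -0.008, 0], "turn": 0},
    {"dp": [-0.04, -0.016, 0], "turn": 0},
  ],
  gripper=1,
)

```text
clock: 7.88
position: [0.4664, -0.2004, 0.1538]
tcp_rot: [0.001, 0.71, 0.704, 0.0]
force: [0.4, -0.6, -0.1]
grip_width: 0.0855
grip_force: 0.0
```

>>> send_rows(
  commands=[
    {"dp": [0, 0, 0], "turn": -7},
    {"dp": [0, 0, 0], "turn": -7},
    {"dp": [0, 0, 0], "turn": -7},
    {"dp": [0, 0, 0], "turn": -7},
    {"dp": [0, 0, 0], "turn": -7},
    {"dp": [0, 0, 0], "turn": -7},
    {"dp": [0, 0, 0], "turn": -7},
    {"dp": [0, 0, 0], "turn": -7},
    {"dp": [0, 0, 0], "turn": -7},
    {"dp": [0, 0, 0], "turn": -7},
    {"dp": [0, 0, 0], "turn": -7},
    {"dp": [0, 0, 0], "turn": -7},
  ],
)

```text
clock: 8.88
position: [0.4664, -0.1984, 0.1534]
tcp_rot: [0.0, 0.053, 0.999, 0.0]
force: [-0.2, -0.4, -0.0]
grip_width: 0.0853
grip_force: 0.0
```

>>> send_rows(
  commands=[
    {"dp": [0, 0, 0], "turn": -6},
    {"dp": [0, 0, 0], "turn": 0},
    {"dp": [0, 0, 0], "turn": 0},
  ],
)

```text
clock: 9.13
position: [0.4663, -0.1986, 0.1534]
tcp_rot: [-0.0, 0.006, 1.0, 0.0]
force: [-0.1, -0.4, -0.6]
grip_width: 0.0855
grip_force: 0.0
```

```bash
python3 - <<'E'
from fit import *
s=st(); c=cap('wrist','w4.png'); W=cloud(c,s); I=c['image'].astype(int).mean(2)
m=(W[...,2]>.008)&(W[...,2]<.06)&(W[...,0]>.42)&(W[...,0]<.50)&(W[...,1]>-.26)&(W[...,1]<-.15)
P=W[m]
for x0 in (.446,.455,.465,.475,.485):
    q=P[abs(P[:,0]-x0)<.004]; 
    if len(q)>5: print(x0,np.percentile(q[:,1],[1,99]).round(4),q[:,2].max().round(3))
c=cap('side'); W=cloud(c); m=sel(W,(0.58,-.01),.13,.056,.07); P=W[m]; print(rect(P),np.percentile(P,[1,99],axis=0))
E
```

```text
t 9.13 p [0.4663, -0.1986, 0.1534] phi 179.32 zaxis [-0.0, 0.0003, -1.0] F [-0.1, -0.4, -0.6] w 0.0855 gf 0.0 q [1.1, 0.23, -0.88, 1.83, 0.19, 1.17, 1.73]
0.446 [-0.2302 -0.1721] 0.043
0.455 [-0.2344 -0.173 ] 0.045
0.465 [-0.2356 -0.1748] 0.046
0.475 [-0.2354 -0.1763] 0.047
0.485 [-0.2352 -0.1782] 0.046
(array([577.1, -14.6]), array([163.9, 131.6]), 89.1) [[ 0.51162257 -0.09494001  0.05630246]
 [ 0.64248174  0.06632399  0.06674337]]
```

View pics/w4.png

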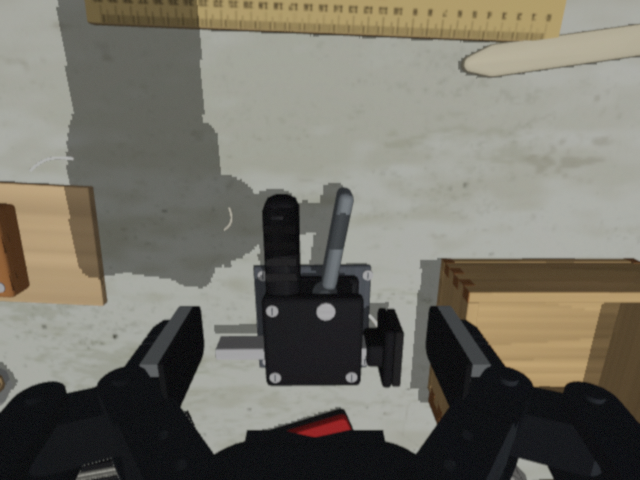

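The wrist view shows the handle at px (282,245), the grey trigger at (338,240) and the jaw pad at (390,345). I descend and do the first squeeze.

>>> send_rows(
  commands=[
    {"dp": [0.003, -0.01, 0], "turn": 0},
    {"dp": [0, 0, 0.03], "turn": 0},
    {"dp": [0, 0, 0.03], "turn": 0},
    {"dp": [0, 0, 0.03], "turn": 0},
    {"dp": [0, 0, 0.03], "turn": 0},
    {"dp": [0, 0, 0], "turn": 0},
  ],
)

```text
clock: 9.73
position: [0.4597, -0.2083, 0.0287]
tcp_rot: [-0.003, 0.005, 1.0, 0.002]
force: [-1.2, -0.0, -1.6]
grip_width: 0.0852
grip_force: 0.0
```

>>> send_rows(
  commands=[
    {"dp": [0, 0, 0], "turn": 0},
    {"dp": [0, -0.001, 0], "turn": 0},
    {"dp": [0, -0.002, 0], "turn": 0},
    {"dp": [0, -0.002, 0], "turn": 0},
    {"dp": [0, -0.001, 0], "turn": 0},
    {"dp": [0, 0, 0], "turn": 0},
    {"dp": [0, 0, 0], "turn": 0},
    {"dp": [0, 0, 0], "turn": 0},
  ],
  gripper=0,
)

```text
clock: 10.4
position: [0.4646, -0.2228, 0.0373]
tcp_rot: [0.002, 0.007, 1.0, -0.005]
force: [-4.1, -20.4, 15.0]
grip_width: 0.0227
grip_force: 58.2
```

>>> send_rows(
  commands=[
    {"dp": [0, 0.002, 0], "turn": 0},
    {"dp": [0, 0.002, 0], "turn": 0},
    {"dp": [0, 0.002, 0], "turn": 0},
    {"dp": [0, 0, 0], "turn": 0},
    {"dp": [0, 0, 0], "turn": 0},
    {"dp": [0, 0, 0], "turn": 0},
  ],
  gripper=1,
)

```text
clock: 10.9
position: [0.4633, -0.2086, 0.0336]
tcp_rot: [-0.0, 0.004, 1.0, 0.0]
force: [-0.1, -0.1, 0.3]
grip_width: 0.0854
grip_force: 0.0
```

```bash
cat > jaw.py <<'E'
from fit import *
s=st(); c=cap('side'); W=cloud(c)
m=(W[...,2]>.015)&(W[...,2]<.05)&(W[...,0]>.55)&(W[...,0]<.605)&(W[...,1]>-.16)&(W[...,1]<-.098); P=W[m]
print('jaw front y',np.percentile(P[:,1],[90,98,100]).round(4), len(P))
m=sel(W,(0.58,-.01),.13,.056,.07); P=W[m]; print('box',rect(P),np.percentile(P[:,:2],[1,99],axis=0).round(4).tolist())
m=(W[...,2]>.012)&(W[...,2]<.06)&(W[...,0]>.55)&(W[...,0]<.615)&(W[...,1]>-.33)&(W[...,1]<-.2); P=W[m]; print('bar rear y',np.percentile(P[:,1],[0,2]).round(4))
E
python3 jaw.py
```

```text
t 10.9 p [0.4633, -0.2086, 0.0336] phi 179.53 zaxis [-0.0, 0.0, -1.0] F [-0.1, -0.1, 0.3] w 0.0854 gf 0.0 q [1.03, 0.4, -0.8, 1.93, 0.35, 0.95, 1.63]
jaw front y [-0.1321 -0.1312 -0.128 ] 213
box (array([577., -15.]), array([163.9, 132.8]), 89.2) [[0.5116, -0.0946], [0.6423, 0.0662]]
bar rear y [-0.2799 -0.277 ]
```

>>> send_rows(
  commands=[
    {"dp": [0, -0.001, 0], "turn": 0},
    {"dp": [0, -0.002, 0], "turn": 0},
    {"dp": [0, -0.002, 0], "turn": 0},
    {"dp": [0, -0.001, 0], "turn": 0},
    {"dp": [0, 0, 0], "turn": 0},
    {"dp": [0, 0, 0], "turn": 0},
  ],
  gripper=0.4,
)

```text
clock: 11.45
position: [0.4634, -0.2183, 0.0354]
tcp_rot: [0.0, 0.006, 1.0, -0.002]
force: [-7.9, -8.0, 21.7]
grip_width: 0.0347
grip_force: 23.0
```

```bash
python3 jaw.py; python3 - <<'E'
from fit import *
W=np.load('Wside.npy')
m=(W[...,2]>.015)&(W[...,2]<.05)&(W[...,0]>.55)&(W[...,0]<.605)&(W[...,1]>-.16)&(W[...,1]<-.115); P=W[m]
print('orig jaw front y',np.percentile(P[:,1],[90,98,100]).round(4))
c=cap('side'); a=c['image'][140:260,290:410,::-1]; b=cap('scene')['image'][230:350,320:440,::-1]
cv2.imwrite('pics/d.png',np.hstack([cv2.resize(a,(400,400),interpolation=cv2.INTER_CUBIC),cv2.resize(b,(400,400),interpolation=cv2.INTER_CUBIC)]))
E
```

```text
t 11.45 p [0.4634, -0.2183, 0.0354] phi 179.32 zaxis [0.0005, -0.0044, -1.0] F [-7.9, -8.0, 21.7] w 0.0347 gf 23.0 q [1.04, 0.4, -0.8, 1.92, 0.35, 0.96, 1.64]
jaw front y [-0.13   -0.1285 -0.1274] 221
box (array([576.7, -14.7]), array([163.8, 133. ]), 90.0) [[0.5119, -0.0949], [0.6425, 0.0658]]
bar rear y [-0.2768 -0.2733]
orig jaw front y [-0.1321 -0.1306 -0.1298]
```

View pics/d.png

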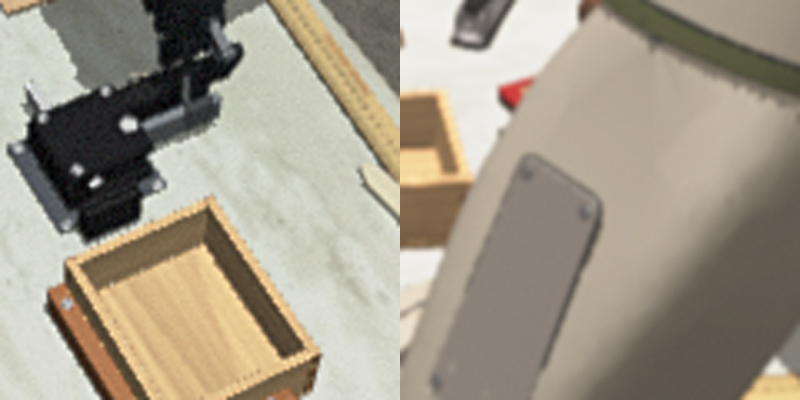

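The side crop shows the +y finger at (190,90) riding on top of the grey trigger. The fingertips stand too high when open, so I open and go lower.

>>> send_rows(
  commands=[
    {"dp": [0, 0.002, 0], "turn": 0},
    {"dp": [0, 0.002, 0], "turn": 0},
    {"dp": [0, 0.002, 0], "turn": 0},
    {"dp": [0, 0, 0], "turn": 0},
    {"dp": [0, 0, 0], "turn": 0},
    {"dp": [0, 0, 0], "turn": 0},
  ],
  gripper=1,
)

```text
clock: 12.1
position: [0.4631, -0.2088, 0.0334]
tcp_rot: [-0.0, 0.004, 1.0, 0.0]
force: [0.1, 0.1, -0.5]
grip_width: 0.0857
grip_force: 0.0
```

```bash
python3 jaw.py; python3 - <<'E'
from fit import *
c=cap('side'); W=cloud(c); I=c['image'].astype(int).mean(2)
for W,n in ((W,'now'),(np.load('Wside.npy'),'orig')):
  for x0 in (.45,.46,.47,.48):
    m=(abs(W[...,0]-x0)<.004)&(W[...,2]>.006)&(W[...,2]<.06)&(W[...,1]>-.21)&(W[...,1]<-.165)
    P=W[m]; print(n,x0,[ (round(y,3),np.percentile(P[abs(P[:,1]-y)<.003][:,2],[50,95]).round(3).tolist()) for y in np.arange(-.205,-.165,.006) if (abs(P[:,1]-y)<.003).sum()>1])
E
```

```text
t 12.1 p [0.4631, -0.2088, 0.0334] phi 179.5 zaxis [-0.0002, 0.0001, -1.0] F [0.1, 0.1, -0.5] w 0.0857 gf 0.0 q [1.03, 0.4, -0.8, 1.93, 0.35, 0.95, 1.63]
jaw front y [-0.1303 -0.1294 -0.1274] 219
box (array([577.1, -15.4]), array([163.6, 131. ]), 89.5) [[0.5119, -0.0946], [0.6423, 0.0657]]
bar rear y [-0.282  -0.2731]
now 0.45 [(np.float64(-0.175), [0.022, 0.028])]
now 0.46 [(np.float64(-0.175), [0.024, 0.026]), (np.float64(-0.169), [0.023, 0.031])]
now 0.47 [(np.float64(-0.181), [0.04, 0.043]), (np.float64(-0.175), [0.03, 0.044])]
now 0.48 [(np.float64(-0.187), [0.042, 0.043]), (np.float64(-0.181), [0.041, 0.043]), (np.float64(-0.175), [0.033, 0.043])]
orig 0.45 [(np.float64(-0.181), [0.041, 0.042]), (np.float64(-0.175), [0.034, 0.043]), (np.float64(-0.169), [0.028, 0.04])]
orig 0.46 [(np.float64(-0.181), [0.041, 0.041]), (np.float64(-0.175), [0.034, 0.044])]
orig 0.47 [(np.float64(-0.181), [0.042, 0.044]), (np.float64(-0.175), [0.032, 0.044])]
orig 0.48 [(np.float64(-0.187), [0.042, 0.042]), (np.float64(-0.181), [0.035, 0.045]), (np.float64(-0.175), [0.033, 0.045])]
```

```bash
python3 - <<'E'
from fit import *
c=cap('side'); W1=cloud(c); W0=np.load('Wside.npy')
d=W1[...,2]-W0[...,2]
for n,W in (('orig',W0),('now',W1)):
    m=(W[...,2]>.015)&(W[...,2]<.05)&(W[...,0]>.55)&(W[...,0]<.605)&(W[...,1]>-.16)&(W[...,1]<-.105); P=W[m]; print(n,'front',np.percentile(P[:,1],[50,90,98,100]).round(4),len(P))
    m=(W[...,2]>.012)&(W[...,2]<.06)&(W[...,0]>.55)&(W[...,0]<.615)&(W[...,1]>-.33)&(W[...,1]<-.2); P=W[m]; print('rear',np.percentile(P[:,1],[0,1,2,5]).round(4),len(P))
o=cv2.imread('pics/side0.png')[140:240,300:400]; s3=c['image'][140:240,300:400,::-1]
cv2.imwrite('pics/e.png',np.hstack([cv2.resize(x,(400,400),interpolation=cv2.INTER_CUBIC) for x in (o,s3)]))
E
```

```text
orig front [-0.1343 -0.1066 -0.1053 -0.105 ] 236
rear [-0.2804 -0.2783 -0.2756 -0.2693] 307
now front [-0.1333 -0.1304 -0.1291 -0.1287] 219
rear [-0.2795 -0.2738 -0.2724 -0.2666] 301
```

View pics/e.png

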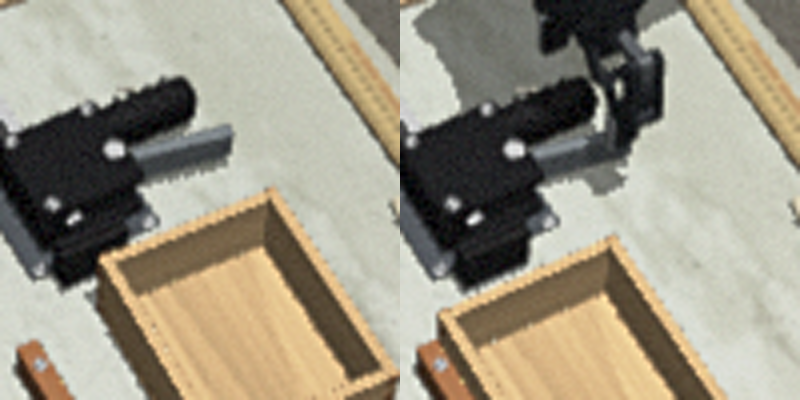

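Right crop: the open finger's tip at (620,135) only grazes the trigger's top end. I go 13 mm lower and 10 mm further in, then squeeze.

>>> send_rows(
  commands=[
    {"dp": [-0.005, 0.0, 0.005], "turn": 0},
    {"dp": [-0.005, 0.0, 0.005], "turn": 0},
    {"dp": [0, 0, 0.003], "turn": 0},
    {"dp": [0, 0, 0], "turn": 0},
  ],
)

```text
clock: 12.58
position: [0.4731, -0.2084, 0.0195]
tcp_rot: [-0.001, 0.004, 1.0, 0.001]
force: [0.7, -0.4, -0.1]
grip_width: 0.0854
grip_force: 0.0
```

>>> send_rows(
  commands=[
    {"dp": [0, -0.001, 0], "turn": 0},
    {"dp": [0, -0.002, 0], "turn": 0},
    {"dp": [0, -0.002, 0], "turn": 0},
    {"dp": [0, -0.001, 0], "turn": 0},
    {"dp": [0, 0, 0], "turn": 0},
    {"dp": [0, 0, 0], "turn": 0},
  ],
  gripper=0.4,
)

```text
clock: 13.08
position: [0.474, -0.2156, 0.0226]
tcp_rot: [0.0, 0.004, 1.0, -0.001]
force: [-8.6, 2.2, 23.2]
grip_width: 0.04
grip_force: 58.6
```

```bash
python3 jaw.py; python3 - <<'E'
from fit import *
c=cap('side'); s3=c['image'][130:240,295:405,::-1]
cv2.imwrite('pics/f.png',cv2.resize(s3,(500,500),interpolation=cv2.INTER_CUBIC))
E
```

```text
t 13.08 p [0.474, -0.2156, 0.0226] phi 179.58 zaxis [0.0009, -0.0025, -1.0] F [-8.6, 2.2, 23.2] w 0.04 gf 58.6 q [1.01, 0.44, -0.78, 1.91, 0.38, 0.95, 1.61]
jaw front y [-0.1218 -0.1205 -0.1195] 235
box (array([576.8, -14.9]), array([165.4, 131.7]), 89.3) [[0.512, -0.0948], [0.6423, 0.0663]]
bar rear y [-0.2706 -0.2658]
```

View pics/f.png

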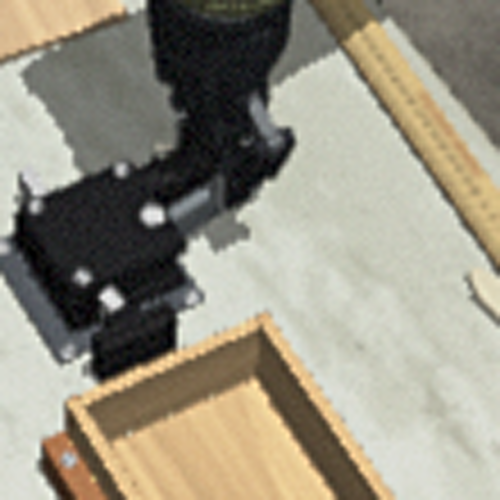

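It works now: width 40 mm and the jaw about 8 mm forward. I repeat.

>>> send_rows(
  commands=[
    {"dp": [0, 0.002, 0], "turn": 0},
    {"dp": [0, 0.002, 0], "turn": 0},
    {"dp": [0, 0.002, 0], "turn": 0},
    {"dp": [0, 0, 0], "turn": 0},
    {"dp": [0, 0, 0], "turn": 0},
    {"dp": [0, 0, 0], "turn": 0},
  ],
  gripper=1,
)

```text
clock: 13.68
position: [0.4731, -0.2093, 0.0205]
tcp_rot: [-0.0, 0.005, 1.0, -0.0]
force: [0.3, -0.0, -1.0]
grip_width: 0.0855
grip_force: 0.0
```

>>> send_rows(
  commands=[
    {"dp": [0, -0.001, 0], "turn": 0},
    {"dp": [0, -0.002, 0], "turn": 0},
    {"dp": [0, -0.002, 0], "turn": 0},
    {"dp": [0, -0.001, 0], "turn": 0},
    {"dp": [0, 0, 0], "turn": 0},
    {"dp": [0, 0, 0], "turn": 0},
  ],
  gripper=0.4,
)

```text
clock: 14.18
position: [0.4739, -0.2155, 0.0223]
tcp_rot: [0.0, 0.004, 1.0, -0.001]
force: [-8.1, 1.1, 22.2]
grip_width: 0.0403
grip_force: 58.5
```

>>> send_rows(
  commands=[
    {"dp": [0, 0.002, 0], "turn": 0},
    {"dp": [0, 0.002, 0], "turn": 0},
    {"dp": [0, 0.002, 0], "turn": 0},
    {"dp": [0, 0, 0], "turn": 0},
    {"dp": [0, 0, 0], "turn": 0},
    {"dp": [0, 0, 0], "turn": 0},
  ],
  gripper=1,
)

```text
clock: 14.68
position: [0.4731, -0.2094, 0.0205]
tcp_rot: [-0.0, 0.005, 1.0, -0.0]
force: [-0.4, -0.5, 0.2]
grip_width: 0.0856
grip_force: 0.0
```

>>> send_rows(
  commands=[
    {"dp": [0, -0.001, 0], "turn": 0},
    {"dp": [0, -0.002, 0], "turn": 0},
    {"dp": [0, -0.002, 0], "turn": 0},
    {"dp": [0, -0.001, 0], "turn": 0},
    {"dp": [0, 0, 0], "turn": 0},
    {"dp": [0, 0, 0], "turn": 0},
  ],
  gripper=0.4,
)

```text
clock: 15.18
position: [0.4739, -0.2156, 0.0223]
tcp_rot: [0.0, 0.004, 1.0, -0.001]
force: [-8.1, 1.2, 23.4]
grip_width: 0.0401
grip_force: 58.4
```

```bash
python3 jaw.py
```

```text
t 15.18 p [0.4739, -0.2156, 0.0223] phi 179.56 zaxis [0.0006, -0.0021, -1.0] F [-8.1, 1.2, 23.4] w 0.0401 gf 58.4 q [1.01, 0.44, -0.78, 1.91, 0.38, 0.94, 1.61]
jaw front y [-0.1112 -0.1098 -0.109 ] 191
box (array([576.3, -14.9]), array([163.7, 132.6]), 89.5) [[0.5117, -0.0946], [0.6422, 0.0659]]
bar rear y [-0.257  -0.2535]
```

>>> send_rows(
  commands=[
    {"dp": [0, 0.002, 0], "turn": 0},
    {"dp": [0, 0.002, 0], "turn": 0},
    {"dp": [0, 0.002, 0], "turn": 0},
    {"dp": [0, 0, 0], "turn": 0},
    {"dp": [0, 0, 0], "turn": 0},
    {"dp": [0, 0, 0], "turn": 0},
  ],
  gripper=1,
)

```text
clock: 15.73
position: [0.4731, -0.2094, 0.0205]
tcp_rot: [-0.0, 0.005, 1.0, -0.0]
force: [0.4, 0.1, 0.5]
grip_width: 0.0857
grip_force: 0.0
```

>>> send_rows(
  commands=[
    {"dp": [0, -0.001, 0], "turn": 0},
    {"dp": [0, -0.002, 0], "turn": 0},
    {"dp": [0, -0.002, 0], "turn": 0},
    {"dp": [0, -0.001, 0], "turn": 0},
    {"dp": [0, 0, 0], "turn": 0},
    {"dp": [0, 0, 0], "turn": 0},
  ],
  gripper=0.4,
)

```text
clock: 16.23
position: [0.4739, -0.2156, 0.0223]
tcp_rot: [0.0, 0.004, 1.0, -0.001]
force: [-7.4, 2.5, 23.0]
grip_width: 0.0402
grip_force: 58.4
```

>>> send_rows(
  commands=[
    {"dp": [0, 0.002, 0], "turn": 0},
    {"dp": [0, 0.002, 0], "turn": 0},
    {"dp": [0, 0.002, 0], "turn": 0},
    {"dp": [0, 0, 0], "turn": 0},
    {"dp": [0, 0, 0], "turn": 0},
    {"dp": [0, 0, 0], "turn": 0},
  ],
  gripper=1,
)

```text
clock: 16.73
position: [0.4731, -0.2094, 0.0205]
tcp_rot: [-0.0, 0.005, 1.0, -0.0]
force: [-0.9, 0.2, 0.6]
grip_width: 0.0852
grip_force: 0.0
```

>>> send_rows(
  commands=[
    {"dp": [0, -0.001, 0], "turn": 0},
    {"dp": [0, -0.002, 0], "turn": 0},
    {"dp": [0, -0.002, 0], "turn": 0},
    {"dp": [0, -0.001, 0], "turn": 0},
    {"dp": [0, 0, 0], "turn": 0},
    {"dp": [0, 0, 0], "turn": 0},
  ],
  gripper=0.4,
)

```text
clock: 17.23
position: [0.4739, -0.2156, 0.0224]
tcp_rot: [0.0, 0.004, 1.0, -0.001]
force: [-9.0, 0.8, 22.9]
grip_width: 0.0401
grip_force: 58.4
```

```bash
python3 jaw.py
```

```text
t 17.23 p [0.4739, -0.2156, 0.0224] phi 179.56 zaxis [0.0007, -0.0021, -1.0] F [-9.0, 0.8, 22.9] w 0.0401 gf 58.4 q [1.01, 0.44, -0.78, 1.91, 0.38, 0.94, 1.61]
jaw front y [-0.1066 -0.1048 -0.1033] 136
box (array([576.7, -14.6]), array([163.2, 132.1]), 89.5) [[0.5116, -0.0948], [0.6425, 0.0663]]
bar rear y [-0.2418 -0.2373]
```

>>> send_rows(
  commands=[
    {"dp": [0, 0.002, 0], "turn": 0},
    {"dp": [0, 0.002, 0], "turn": 0},
    {"dp": [0, 0.002, 0], "turn": 0},
    {"dp": [0, 0, 0], "turn": 0},
    {"dp": [0, 0, 0], "turn": 0},
    {"dp": [0, 0, 0], "turn": 0},
  ],
  gripper=1,
)

```text
clock: 17.78
position: [0.4731, -0.2094, 0.0205]
tcp_rot: [-0.0, 0.005, 1.0, -0.0]
force: [0.6, -0.5, 0.5]
grip_width: 0.0854
grip_force: 0.0
```

>>> send_rows(
  commands=[
    {"dp": [0, -0.001, 0], "turn": 0},
    {"dp": [0, -0.002, 0], "turn": 0},
    {"dp": [0, -0.002, 0], "turn": 0},
    {"dp": [0, -0.001, 0], "turn": 0},
    {"dp": [0, 0, 0], "turn": 0},
    {"dp": [0, 0, 0], "turn": 0},
  ],
  gripper=0.4,
)

```text
clock: 18.28
position: [0.4739, -0.2156, 0.0223]
tcp_rot: [0.0, 0.004, 1.0, -0.001]
force: [-7.5, 0.6, 23.4]
grip_width: 0.0399
grip_force: 58.9
```

```bash
python3 jaw.py
```

```text
t 18.28 p [0.4739, -0.2156, 0.0223] phi 179.57 zaxis [0.0006, -0.0021, -1.0] F [-7.5, 0.6, 23.4] w 0.0399 gf 58.9 q [1.01, 0.44, -0.78, 1.91, 0.38, 0.94, 1.61]
jaw front y [-0.105  -0.1029 -0.1023] 111
box (array([576.8, -14.1]), array([162.6, 131.9]), 89.3) [[0.5118, -0.094], [0.6423, 0.0667]]
bar rear y [-0.2393 -0.2373]
```

>>> send_rows(
  commands=[
    {"dp": [0, 0.002, 0], "turn": 0},
    {"dp": [0, 0.002, 0], "turn": 0},
    {"dp": [0, 0.002, 0], "turn": 0},
    {"dp": [0, 0, 0], "turn": 0},
    {"dp": [0, 0, 0], "turn": 0},
    {"dp": [0, 0, 0], "turn": 0},
  ],
  gripper=1,
)

```text
clock: 18.83
position: [0.4731, -0.2094, 0.0205]
tcp_rot: [-0.0, 0.005, 1.0, -0.0]
force: [0.4, -0.6, 0.4]
grip_width: 0.0858
grip_force: 0.0
```

>>> send_rows(
  commands=[
    {"dp": [0, -0.001, 0], "turn": 0},
    {"dp": [0, -0.002, 0], "turn": 0},
    {"dp": [0, -0.002, 0], "turn": 0},
    {"dp": [0, -0.001, 0], "turn": 0},
    {"dp": [0, 0, 0], "turn": 0},
    {"dp": [0, 0, 0], "turn": 0},
    {"dp": [0, 0, 0], "turn": 0},
    {"dp": [0, 0, 0], "turn": 0},
  ],
  gripper=0.4,
)

```text
clock: 19.5
position: [0.474, -0.2155, 0.0225]
tcp_rot: [0.0, 0.004, 1.0, -0.001]
force: [-8.1, 1.4, 25.2]
grip_width: 0.0402
grip_force: 64.4
```

```bash
python3 jaw.py
```

```text
t 19.5 p [0.474, -0.2155, 0.0225] phi 179.55 zaxis [0.0008, -0.0022, -1.0] F [-8.1, 1.4, 25.2] w 0.0402 gf 64.4 q [1.01, 0.44, -0.78, 1.91, 0.38, 0.95, 1.61]
jaw front y [-0.1055 -0.1035 -0.1027] 111
box (array([576.5, -14.7]), array([163.8, 132. ]), 89.3) [[0.5116, -0.0943], [0.642, 0.0665]]
bar rear y [-0.2393 -0.2381]
```

>>> send_rows(
  commands=[
    {"dp": [0, 0.002, 0], "turn": 0},
    {"dp": [0, 0.002, 0], "turn": 0},
    {"dp": [0, 0.002, 0], "turn": 0},
    {"dp": [0, 0, 0], "turn": 0},
    {"dp": [0, 0, 0], "turn": 0},
    {"dp": [0, 0, 0], "turn": 0},
  ],
  gripper=1,
)

```text
clock: 20.05
position: [0.4732, -0.2093, 0.0205]
tcp_rot: [-0.0, 0.005, 1.0, -0.0]
force: [-0.6, -0.6, -0.0]
grip_width: 0.0856
grip_force: 0.0
```

>>> send_rows(
  commands=[
    {"dp": [0, -0.001, 0], "turn": 0},
    {"dp": [0, -0.002, 0], "turn": 0},
    {"dp": [0, -0.002, 0], "turn": 0},
    {"dp": [0, -0.001, 0], "turn": 0},
    {"dp": [0, 0, 0], "turn": 0},
    {"dp": [0, 0, 0], "turn": 0},
    {"dp": [0, 0, 0], "turn": 0},
    {"dp": [0, 0, 0], "turn": 0},
  ],
  gripper=0.4,
)

```text
clock: 20.72
position: [0.474, -0.2155, 0.0225]
tcp_rot: [0.0, 0.004, 1.0, -0.001]
force: [-7.9, 2.0, 25.4]
grip_width: 0.0394
grip_force: 64.6
```

```bash
python3 jaw.py
```

```text
t 20.72 p [0.474, -0.2155, 0.0225] phi 179.54 zaxis [0.0008, -0.0022, -1.0] F [-7.9, 2.0, 25.4] w 0.0394 gf 64.6 q [1.01, 0.44, -0.78, 1.91, 0.38, 0.95, 1.61]
jaw front y [-0.1046 -0.1032 -0.1026] 104
box (array([577. , -14.7]), array([164.8, 131.9]), 89.2) [[0.512, -0.0937], [0.6422, 0.0668]]
bar rear y [-0.2423 -0.238 ]
```

>>> send_rows(
  commands=[
    {"dp": [0, 0.002, 0], "turn": 0},
    {"dp": [0, 0.002, 0], "turn": 0},
    {"dp": [0, 0.002, 0], "turn": 0},
    {"dp": [0, 0, 0], "turn": 0},
    {"dp": [0, 0, 0], "turn": 0},
    {"dp": [0, 0, -0.04], "turn": 0},
    {"dp": [0, 0, -0.04], "turn": 0},
    {"dp": [0, 0, -0.04], "turn": 0},
    {"dp": [0, 0.02, -0.04], "turn": 0},
    {"dp": [0, 0.02, -0.04], "turn": 0},
    {"dp": [0, 0, 0], "turn": 0},
    {"dp": [0, 0, 0], "turn": 0},
  ],
  gripper=1,
)

```text
clock: 21.77
position: [0.4748, -0.1715, 0.2172]
tcp_rot: [0.002, 0.004, 1.0, -0.002]
force: [-0.7, -0.5, -0.3]
grip_width: 0.0853
grip_force: 0.0
```

```bash
python3 - <<'E'
from fit import *
s=st(); c=cap('wrist','w5.png'); W=cloud(c,s); np.savez('w5.npz',W=W,I=c['image'])
m=(W[...,2]>.056)&(W[...,2]<.068)&(W[...,0]>.5)&(W[...,1]>-.11); P=W[m]; print('rim',np.percentile(P[:,:2],[1,99],axis=0).round(4).tolist())
for x0 in (.56,.57,.58,.59,.6):
    m=(W[...,2]>.02)&(W[...,2]<.052)&(abs(W[...,0]-x0)<.004)&(W[...,1]>-.15)&(W[...,1]<-.08); P=W[m]; print(x0,np.percentile(P[:,1],[2,50,98]).round(4) if len(P) else 0,len(P))
E
```

```text
t 21.77 p [0.4748, -0.1715, 0.2172] phi 179.56 zaxis [0.0035, -0.0032, -1.0] F [-0.7, -0.5, -0.3] w 0.0853 gf 0.0 q [1.1, 0.16, -0.91, 1.75, 0.13, 1.29, 1.72]
rim [[0.5093, -0.094], [0.6388, 0.0659]]
0.56 [-0.1066 -0.1021 -0.0935] 166
0.57 [-0.1489 -0.1243 -0.0939] 660
0.58 [-0.1476 -0.1117 -0.0937] 321
0.59 [-0.1067 -0.1014 -0.0937] 137
0.6 [-0.1066 -0.0998 -0.0937] 68
```

View pics/w5.png

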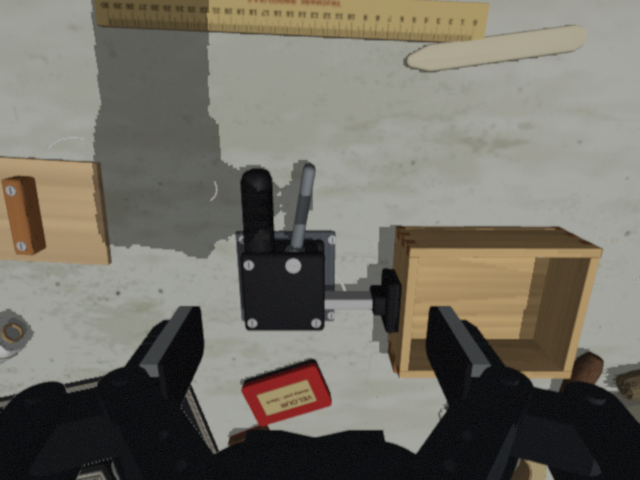

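The view shows the jaw pad at (392,300) tight against the box wall, with the trigger released. The board is at (40,210). Now the board.

>>> send_rows(
  commands=[
    {"dp": [0.002, -0.033, 0.002], "turn": 0},
    {"dp": [0.002, -0.033, 0.002], "turn": 0},
    {"dp": [0.002, -0.033, 0.002], "turn": 0},
    {"dp": [0.002, -0.033, 0.002], "turn": 0},
    {"dp": [0.002, -0.033, 0.002], "turn": 0},
    {"dp": [0.002, -0.033, 0.002], "turn": 0},
    {"dp": [0.002, -0.033, 0.002], "turn": 0},
    {"dp": [0.002, -0.033, 0.002], "turn": 0},
    {"dp": [0, 0, 0], "turn": 0},
    {"dp": [0, 0, 0], "turn": 0},
  ],
)

```text
clock: 22.65
position: [0.453, -0.4377, 0.1959]
tcp_rot: [-0.002, 0.007, 1.0, 0.001]
force: [-0.3, 0.8, -0.8]
grip_width: 0.0856
grip_force: 0.0
```

```bash
python3 - <<'E'
from fit import *
s=st(); c=cap('wrist','w6.png'); W=cloud(c,s)
d=silhouettes('wrist','pressing_board')
for x in d[:2]:
    P=W[x['mask']]; P=P[np.isfinite(P[:,2])]; lo=P[(P[:,2]>.004)&(P[:,2]<.014)]; hi=P[(P[:,2]>.024)&(P[:,2]<.036)]
    print(x['score'],x['bbox'],'board',rect(lo),'batten',rect(hi),np.median(hi[:,2]),np.median(lo[:,2]))
E
```

```text
t 22.65 p [0.453, -0.4377, 0.1959] phi 179.25 zaxis [-0.003, 0.0029, -1.0] F [-0.3, 0.8, -0.8] w 0.0856 gf 0.0 q [1.24, 0.46, -0.73, 1.45, 0.31, 1.35, 2.05]
0.75 [239.4, 180.6, 390.6, 297.6] board (array([ 491. , -440.9]), array([132.3, 102.5]), 86.4) batten (array([ 490.5, -440.8]), array([18. , 71.4]), 86.2) 0.028762728111445868 0.007913768867484766
```

>>> send_rows(
  commands=[
    {"dp": [0, 0, 0], "turn": 3},
    {"dp": [-0.019, 0, 0.02], "turn": 0},
    {"dp": [-0.019, -0.001, 0.02], "turn": 0},
    {"dp": [0, 0, 0.03], "turn": 0},
    {"dp": [0, 0, 0.03], "turn": 0},
    {"dp": [0, 0, 0.03], "turn": 0},
    {"dp": [0, 0, 0.02], "turn": 0},
    {"dp": [0, 0, 0.016], "turn": 0},
    {"dp": [0, 0, 0], "turn": 0},
    {"dp": [0, 0, 0], "turn": 0},
  ],
)

```text
clock: 23.58
position: [0.4931, -0.4375, 0.0327]
tcp_rot: [-0.001, 0.03, 1.0, 0.001]
force: [-0.0, 0.1, 1.0]
grip_width: 0.0852
grip_force: 0.0
```

>>> send_rows(
  commands=[
    {"dp": [0, 0, 0], "turn": 0},
    {"dp": [0, 0, 0], "turn": 0},
    {"dp": [0, 0, 0], "turn": 0},
    {"dp": [0, 0, 0], "turn": 0},
    {"dp": [0, 0, 0], "turn": 0},
    {"dp": [0, 0, 0], "turn": 0},
    {"dp": [0, 0, 0], "turn": 0},
    {"dp": [0, 0, 0], "turn": 0},
  ],
  gripper=0,
)

```text
clock: 24.25
position: [0.4931, -0.4388, 0.0331]
tcp_rot: [0.0, 0.031, 1.0, -0.0]
force: [0.7, -0.6, -0.0]
grip_width: -0.0003
grip_force: 0.0
```

>>> send_rows(
  commands=[
    {"dp": [0, 0, -0.02], "turn": 0},
    {"dp": [0, 0, -0.03], "turn": 0},
    {"dp": [0, 0, -0.035], "turn": 0},
    {"dp": [0, 0, -0.035], "turn": -3},
    {"dp": [0, 0, -0.03], "turn": 0},
    {"dp": [0, 0, 0], "turn": 0},
  ],
)

```text
clock: 24.75
position: [0.4957, -0.44, 0.1904]
tcp_rot: [0.004, 0.004, 1.0, -0.003]
force: [0.7, 0.2, 0.3]
grip_width: -0.0001
grip_force: 0.0
```

```bash
python3 - <<'E'
from fit import *
s=st()
E
```

```text
t 24.75 p [0.4957, -0.44, 0.1904] phi 179.5 zaxis [0.0073, -0.006, -1.0] F [0.7, 0.2, 0.3] w -0.0001 gf 0.0 q [1.16, 0.53, -0.72, 1.38, 0.35, 1.36, 2.0]
```

The grip closed on nothing, so the board must have moved. I look again.

>>> send_rows(
  commands=[
    {"dp": [0.02, 0, 0], "turn": 0},
    {"dp": [0.02, 0, 0], "turn": 0},
    {"dp": [0, 0, 0], "turn": 0},
    {"dp": [0, 0, 0], "turn": 0},
    {"dp": [0, 0, 0], "turn": 0},
    {"dp": [0, 0, 0], "turn": 0},
  ],
  gripper=1,
)

```text
clock: 25.25
position: [0.454, -0.438, 0.183]
tcp_rot: [0.0, 0.004, 1.0, 0.0]
force: [0.7, -0.6, 0.2]
grip_width: 0.0724
grip_force: 0.0
```

```bash
python3 - <<'E'
from fit import *
s=st(); c=cap('wrist','w7.png'); W=cloud(c,s)
d=silhouettes('wrist','pressing_board')
for x in d[:2]:
    P=W[x['mask']]; P=P[np.isfinite(P[:,2])]; lo=P[(P[:,2]>.004)&(P[:,2]<.014)]; hi=P[(P[:,2]>.024)&(P[:,2]<.036)]
    print(x['score'],x['bbox'],'board',rect(lo),'batten',rect(hi),np.median(hi[:,2]),np.median(lo[:,2]))
E
```

```text
t 25.25 p [0.454, -0.438, 0.183] phi 179.55 zaxis [0.0006, 0.0003, -1.0] F [0.7, -0.6, 0.2] w 0.0724 gf 0.0 q [1.24, 0.47, -0.73, 1.47, 0.32, 1.32, 2.04]
0.84 [234.3, 181.2, 397.1, 300.8] board (array([ 491.1, -440.8]), array([132.1, 102.8]), 86.2) batten (array([ 490.6, -440.8]), array([18. , 71.7]), 86.3) 0.028761655107877426 0.007899257310065466
```

View pics/w7.png

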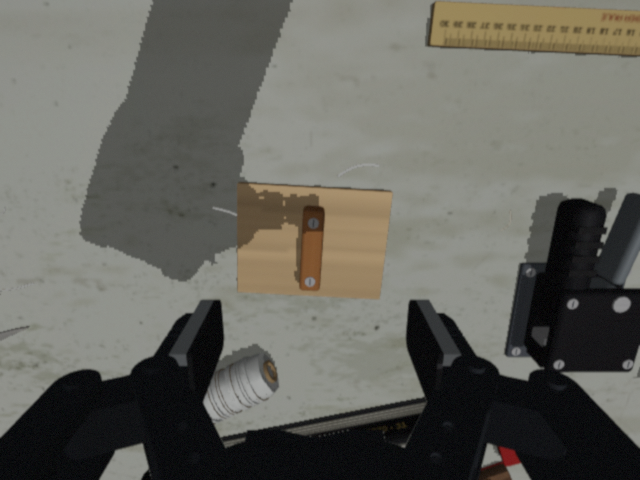

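The board has not moved: its batten is at px (312,250). So the fingertips must have passed over the batten. I measure where the fingertips really are in the wrist depth image.

```bash
python3 - <<'E'
from fit import *
s=st(); c=cap('wrist'); W=cloud(c,s)
R=quat2R(s['tcp_rot']); L=(W-np.array(s['position']))@R
m=np.isfinite(L[...,2])&(c['z_map']<.3)&(c['z_map']>0)
m[:,:]&=True
z=L[...,2]; print('w',s['grip_width'])
k=m&(abs(L[...,1])<.08)&(abs(L[...,0])<.06)
print('max tool z of finger',np.percentile(z[k],[50,90,99,100]).round(4))
for lo in np.arange(-.06,.03,.01):
    q=L[k&(z>lo)&(z<lo+.01)]
    if len(q): print(round(lo,3),len(q),'x',q[:,0].min().round(3),q[:,0].max().round(3),'y',np.percentile(q[:,1],[0,25,75,100]).round(3),'absmin',abs(q[:,1]).min().round(4))
E
```

```text
t 25.35 p [0.4539, -0.438, 0.183] phi 179.56 zaxis [0.0004, 0.0004, -1.0] F [-0.6, 0.5, -0.6] w 0.0846 gf 0.0 q [1.24, 0.47, -0.73, 1.47, 0.32, 1.32, 2.05]
w 0.08460433381382183
max tool z of finger [-0.0749 -0.0449 -0.0231 -0.0167]
-0.06 2310 x -0.005 0.013 y [-0.064 -0.044  0.044  0.065] absmin 0.0415
-0.05 2820 x -0.012 0.012 y [-0.056 -0.043  0.043  0.057] absmin 0.0415
-0.04 2311 x -0.012 0.012 y [-0.056 -0.043  0.043  0.056] absmin 0.0417
-0.03 1624 x -0.012 0.012 y [-0.056 -0.042  0.043  0.056] absmin 0.0417
-0.02 184 x -0.011 0.01 y [-0.043 -0.042  0.043  0.043] absmin 0.0419
```

The fingertips really stand about 17 mm behind the TCP when open and about 4 mm behind when shut. I take that into account and go 27 mm lower.

>>> send_rows(
  commands=[
    {"dp": [0, 0, 0], "turn": 3.2},
    {"dp": [-0.0185, 0, 0.03], "turn": 0},
    {"dp": [-0.0185, 0, 0.03], "turn": 0},
    {"dp": [0, 0, 0.03], "turn": 0},
    {"dp": [0, 0, 0.03], "turn": 0},
    {"dp": [0, 0, 0.025], "turn": 0},
    {"dp": [0, 0, 0.015], "turn": 0},
    {"dp": [0, 0, 0.01], "turn": 0},
    {"dp": [0, 0, 0.006], "turn": 0},
    {"dp": [0, 0, 0], "turn": 0},
    {"dp": [0, 0, 0], "turn": 0},
  ],
)

```text
clock: 26.32
position: [0.4907, -0.4413, 0.0083]
tcp_rot: [0.001, 0.032, 0.999, -0.0]
force: [-0.5, -0.9, -0.4]
grip_width: 0.0856
grip_force: 0.0
```

>>> send_rows(
  commands=[
    {"dp": [0, 0, 0], "turn": 0},
    {"dp": [0, 0, 0], "turn": 0},
    {"dp": [0, 0, 0], "turn": 0},
    {"dp": [0, 0, 0], "turn": 0},
    {"dp": [0, 0, 0], "turn": 0},
    {"dp": [0, 0, 0], "turn": 0},
    {"dp": [0, 0, 0], "turn": 0},
    {"dp": [0, 0, 0], "turn": 0},
  ],
  gripper=0,
)

```text
clock: 26.98
position: [0.4902, -0.4411, 0.0076]
tcp_rot: [0.0, 0.032, 0.999, -0.0]
force: [-0.9, -0.4, 5.4]
grip_width: 0.0165
grip_force: 60.8
```

>>> send_rows(
  commands=[
    {"dp": [0, 0, -0.01], "turn": 0},
    {"dp": [0, 0, -0.03], "turn": 0},
    {"dp": [0, 0, -0.035], "turn": 0},
    {"dp": [0, 0, -0.035], "turn": -3},
    {"dp": [0, 0, -0.03], "turn": 0},
    {"dp": [0, 0, -0.02], "turn": 0},
    {"dp": [0, 0, 0], "turn": 0},
    {"dp": [0, 0, 0], "turn": 0},
  ],
)

```text
clock: 27.65
position: [0.4904, -0.4409, 0.1684]
tcp_rot: [0.001, 0.006, 1.0, -0.001]
force: [0.6, -0.0, -2.6]
grip_width: 0.017
grip_force: 60.1
```

```bash
python3 - <<'E'
from fit import *
s=st()
E
```

```text
t 27.65 p [0.4904, -0.4409, 0.1684] phi 179.3 zaxis [0.0013, -0.0014, -1.0] F [0.6, -0.0, -2.6] w 0.017 gf 60.1 q [1.17, 0.54, -0.72, 1.41, 0.36, 1.32, 1.99]
```

The board is held. I carry it over the box.

>>> send_rows(
  commands=[
    {"dp": [-0.0058, 0.0306, 0], "turn": 0},
    {"dp": [-0.0058, 0.0306, 0], "turn": 0},
    {"dp": [-0.0058, 0.0306, 0], "turn": 0},
    {"dp": [-0.0058, 0.0306, 0], "turn": 0},
    {"dp": [-0.0058, 0.0306, 0], "turn": 0},
    {"dp": [-0.0058, 0.0306, 0], "turn": 0},
    {"dp": [-0.0058, 0.0306, 0], "turn": 0},
    {"dp": [-0.0058, 0.0306, 0], "turn": 0},
    {"dp": [-0.0058, 0.0306, 0], "turn": 0},
    {"dp": [-0.0058, 0.0306, 0], "turn": 0},
    {"dp": [-0.0058, 0.0306, 0], "turn": 0},
    {"dp": [-0.0058, 0.0306, 0], "turn": 0},
  ],
)

```text
clock: 28.65
position: [0.5632, -0.0731, 0.1656]
tcp_rot: [-0.001, 0.006, 1.0, 0.0]
force: [-0.1, -0.5, -1.6]
grip_width: 0.0168
grip_force: 60.1
```

>>> send_rows(
  commands=[
    {"dp": [-0.0058, 0.0306, 0], "turn": 0},
    {"dp": [-0.0055, 0.0302, 0], "turn": 0},
    {"dp": [0, 0, 0], "turn": 0},
    {"dp": [0, 0, 0], "turn": 0},
    {"dp": [0, 0, 0], "turn": 0},
  ],
)

```text
clock: 29.07
position: [0.5754, -0.0144, 0.1659]
tcp_rot: [-0.001, 0.006, 1.0, -0.0]
force: [1.1, -0.9, -1.9]
grip_width: 0.0169
grip_force: 60.1
```

```bash
python3 - <<'E'
from fit import *
s=st(); c=cap('side','s8.png'); W=cloud(c)
m=sel(W,(.577,-.014),.12,.056,.068); P=W[m]; print('rim',rect(P),np.percentile(P[:,:2],[.5,99.5],axis=0).round(4).tolist())
m=sel(W,(.577,-.014),.12,.155,.178); P=W[m]; print('board',rect(P),len(P))
E
```

```text
t 29.07 p [0.5754, -0.0144, 0.1659] phi 179.3 zaxis [-0.0021, -0.0003, -1.0] F [1.1, -0.9, -1.9] w 0.0169 gf 60.1 q [0.67, 0.4, -0.9, 1.64, 0.33, 1.26, 1.27]
rim (array([576.9, -13.9]), array([164.3, 131.6]), 89.8) [[0.5117, -0.0954], [0.6424, 0.0678]]
board (array([578.2, -14.3]), array([135.6, 102.9]), 89.3) 1512
```

>>> send_rows(
  commands=[
    {"dp": [0.001, 0, 0.02], "turn": 0},
    {"dp": [0, 0, 0.025], "turn": 0},
    {"dp": [0, 0, 0.025], "turn": 0},
    {"dp": [0, 0, 0.015], "turn": 0},
    {"dp": [0, 0, 0.015], "turn": 0},
    {"dp": [0, 0, 0.015], "turn": 0},
    {"dp": [0, 0, 0.012], "turn": 0},
    {"dp": [0, 0, 0.01], "turn": 0},
    {"dp": [0, 0, 0.007], "turn": 0},
    {"dp": [0, 0, 0.004], "turn": 0},
    {"dp": [0, 0, 0], "turn": 0},
    {"dp": [0, 0, 0], "turn": 0},
  ],
)

```text
clock: 30.12
position: [0.5755, -0.0137, 0.0195]
tcp_rot: [0.0, 0.006, 1.0, -0.0]
force: [-0.1, 0.0, -2.6]
grip_width: 0.0164
grip_force: 60.1
```

>>> send_rows(
  commands=[
    {"dp": [0, 0, 0.003], "turn": 0},
    {"dp": [0, 0, 0.002], "turn": 0},
    {"dp": [0, 0, 0], "turn": 0},
    {"dp": [0, 0, 0], "turn": 0},
  ],
)

```text
clock: 30.45
position: [0.5758, -0.0138, 0.0155]
tcp_rot: [0.001, 0.006, 1.0, -0.0]
force: [-5.1, 0.1, 10.5]
grip_width: 0.0164
grip_force: 61.7
```

>>> send_rows(
  commands=[
    {"dp": [0, 0, 0], "turn": 0},
    {"dp": [0, 0, 0], "turn": 0},
    {"dp": [0, 0, 0], "turn": 0},
    {"dp": [0, 0, 0], "turn": 0},
    {"dp": [0, 0, 0], "turn": 0},
    {"dp": [0, 0, -0.02], "turn": 0},
    {"dp": [0, 0, -0.04], "turn": 0},
    {"dp": [0, 0, -0.04], "turn": 0},
    {"dp": [0, 0, -0.04], "turn": 0},
    {"dp": [0, 0, -0.04], "turn": 0},
    {"dp": [0, 0, -0.03], "turn": 0},
    {"dp": [0, 0, 0], "turn": 0},
  ],
  gripper=1,
)

```text
clock: 31.45
position: [0.5778, -0.0131, 0.2307]
tcp_rot: [0.005, 0.006, 1.0, -0.0]
force: [0.7, 0.7, -0.5]
grip_width: 0.0854
grip_force: 0.0
```

```bash
python3 - <<'E'
from fit import *
s=st(); c=cap('side','s9.png'); W=cloud(c)
m=sel(W,(.577,-.014),.12,.056,.068); P=W[m]; print('rim',rect(P))
m=sel(W,(.577,-.014),.075,.010,.025); P=W[m]; print('board',rect(P),np.percentile(P[:,2],[5,50,95]).round(4))
m=sel(W,(.577,-.014),.06,.03,.05)&(abs(W[...,1]+.014)<.03); P=W[m]; print('batten',rect(P),np.percentile(P[:,2],[5,50,95]).round(4))
E
```

```text
t 31.45 p [0.5778, -0.0131, 0.2307] phi 179.31 zaxis [0.0091, -0.0009, -1.0] F [0.7, 0.7, -0.5] w 0.0854 gf 0.0 q [0.69, 0.35, -0.92, 1.56, 0.29, 1.37, 1.3]
rim (array([576.6, -14.5]), array([164.9, 132. ]), 89.1)
board (array([568.4, -24.8]), array([126.5, 103.5]), 88.8) [0.0124 0.0165 0.021 ]
batten (array([566.2, -16.7]), array([33.2, 96.8]), 84.4) [0.0317 0.0367 0.0438]
```

>>> send_rows(
  commands=[
    {"dp": [0.0098, 0.0341, 0], "turn": 0},
    {"dp": [0.0098, 0.0341, 0], "turn": 0},
    {"dp": [0.0098, 0.0341, 0], "turn": 0},
    {"dp": [0.0098, 0.0341, 0], "turn": 0},
    {"dp": [0.0098, 0.0341, 0], "turn": 0},
    {"dp": [0.0098, 0.0341, 0], "turn": 0},
    {"dp": [0.0098, 0.0341, 0], "turn": 0},
    {"dp": [0.0098, 0.0341, 0], "turn": 0},
    {"dp": [0, 0, 0], "turn": -7},
    {"dp": [0, 0, 0], "turn": -7},
    {"dp": [0, 0, 0], "turn": 0},
    {"dp": [0, 0, 0], "turn": 0},
  ],
)

```text
clock: 32.5
position: [0.4999, 0.2594, 0.223]
tcp_rot: [-0.001, -0.114, 0.994, -0.0]
force: [0.5, 0.4, 0.1]
grip_width: 0.0855
grip_force: 0.0
```

```bash
python3 - <<'E'
from fit import *
s=st(); c=cap('wrist','w10.png'); W=cloud(c,s)
d=silhouettes('wrist','tray')
for x in d[:2]:
    P=W[x['mask']]; P=P[np.isfinite(P[:,2])]; hi=P[(P[:,2]>.085)&(P[:,2]<.1)]; lo=P[(P[:,2]<.028)&(P[:,2]>.001)]
    print(x['score'],x['bbox'],'all low',rect(lo),'handle',rect(hi),np.percentile(hi[:,2],[5,50,95]).round(4))
ws=silhouettes('wrist','weight0')
for x in ws:
    P=W[x['mask']]; P=P[np.isfinite(P[:,2])]; print('w',round(x['score'],2),rect(P),np.median(P[:,2]).round(3))
E
```

```text
t 32.5 p [0.4999, 0.2594, 0.223] phi -166.93 zaxis [-0.0015, -0.0004, -1.0] F [0.5, 0.4, 0.1] w 0.0855 gf 0.0 q [0.3, 0.38, -1.07, 1.59, 0.34, 1.37, 0.99]
0.76 [206.5, 178.8, 414.9, 313.9] all low (array([530.3, 262.4]), array([ 95.9, 191.3]), 13.5) handle (array([529.3, 272.1]), array([97.7, 17.9]), 13.8) [0.0877 0.0905 0.0919]Traceback (most recent call last):
  File "<stdin>", line 6, in <module>
    return _quantile_unchecked(
        a, q, axis, out, overwrite_input, method, keepdims, weights)
    return _ureduce(a,
                    func=_quantile_ureduce_func,
    ...<5 lines>...
                    overwrite_input=overwrite_input,
                    method=method)
    r = func(a, **kwargs)
    result = _quantile(arr,
                       quantiles=q,
    ...<2 lines>...
                       out=out,
                       weights=wgt)
    slices_having_nans = np.isnan(arr[-1, ...])
                                  ~~~^^^^^^^^^
IndexError: index -1 is out of bounds for axis 0 with size 0
```

View pics/w10.png

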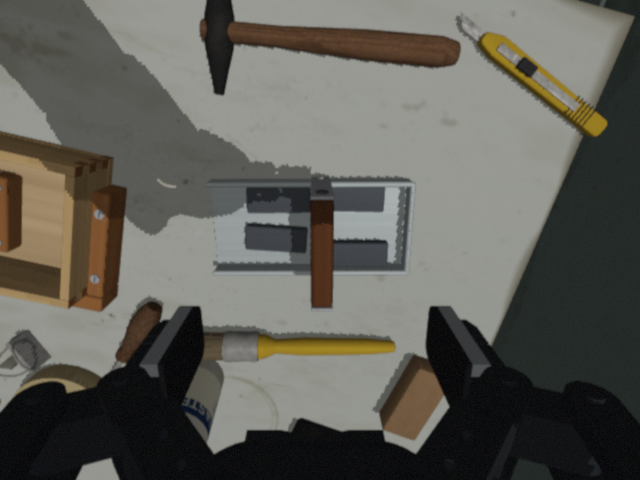

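The tray's open end is at the left, px (212,225), i.e. world -y. It carries four dark weights, and the bar is at (321,240). The board lies in the box with its batten up at (8,210). I grip only the top ~10 mm of the bar, so the tray can later be pivoted in the grip.

>>> send_rows(
  commands=[
    {"dp": [0, 0, 0], "turn": -0.5},
    {"dp": [-0.016, 0.003, 0.02], "turn": 0},
    {"dp": [-0.016, 0.003, 0.02], "turn": 0},
    {"dp": [0, 0, 0.03], "turn": 0},
    {"dp": [0, 0, 0.03], "turn": 0},
    {"dp": [0, 0, 0.025], "turn": 0},
    {"dp": [0, 0, 0.015], "turn": 0},
    {"dp": [0, 0, 0.009], "turn": 0},
    {"dp": [0, 0, 0], "turn": 0},
    {"dp": [0, 0, 0], "turn": 0},
  ],
)

```text
clock: 33.43
position: [0.5302, 0.2736, 0.076]
tcp_rot: [0.0, -0.12, 0.993, 0.0]
force: [-0.6, -0.2, -0.2]
grip_width: 0.0857
grip_force: 0.0
```

>>> send_rows(
  commands=[
    {"dp": [0, 0, 0], "turn": 0},
    {"dp": [0, 0, 0], "turn": 0},
    {"dp": [0, 0, 0], "turn": 0},
    {"dp": [0, 0, 0], "turn": 0},
    {"dp": [0, 0, 0], "turn": 0},
    {"dp": [0, 0, 0], "turn": 0},
    {"dp": [0, 0, 0], "turn": 0},
    {"dp": [0, 0, 0], "turn": 0},
  ],
  gripper=0,
)

```text
clock: 34.1
position: [0.5301, 0.2732, 0.0756]
tcp_rot: [0.0, -0.12, 0.993, -0.0]
force: [-0.7, -1.5, 6.4]
grip_width: 0.0161
grip_force: 60.0
```

>>> send_rows(
  commands=[
    {"dp": [0, 0, -0.003], "turn": 0},
    {"dp": [0, 0, -0.006], "turn": 0},
    {"dp": [0, 0, -0.008], "turn": 0},
    {"dp": [0, 0, -0.003], "turn": 0},
    {"dp": [0, 0, 0], "turn": 0},
    {"dp": [0, 0, 0], "turn": 0},
  ],
)

```text
clock: 34.6
position: [0.5298, 0.2733, 0.0952]
tcp_rot: [0.0, -0.12, 0.993, -0.0]
force: [0.2, 0.4, -6.9]
grip_width: 0.0161
grip_force: 58.8
```

```bash
cat > tray.py <<'E'
from fit import *
def tray():
    s=st(); c=cap('side'); W=cloud(c); p=s['position']; R=quat2R(s['tcp_rot']); ty=R[:2,1]
    d=silhouettes('side','tray')
    if not d: print('no tray'); return
    P=W[d[0]['mask']]; P=P[np.isfinite(P[:,2])]; u=(P[:,:2]-p[:2])@(-ty); h=P[:,2]-p[2]   # u: along tray +x (ahead)
    v=(P[:,:2]-p[:2])@R[:2,0]
    print('score',round(d[0]['score'],2),'v',np.percentile(v,[1,99]).round(3))
    for lo in np.arange(-.10,.13,.02):
        k=(u>lo)&(u<lo+.02)
        if k.sum()>5: print(round(lo,2),k.sum(),np.percentile(h[k],[2,20,50,98]).round(4))
tray()
E
python3 tray.py
```

```text
t 34.6 p [0.5298, 0.2733, 0.0952] phi -166.2 zaxis [0.0003, -0.0001, -1.0] F [0.2, 0.4, -6.9] w 0.0161 gf 58.8 q [0.19, 0.57, -0.97, 1.65, 0.5, 1.19, 0.91]
score 0.84 v [-0.049  0.043]
-0.1 96 [-0.0642 -0.0536 -0.051  -0.0469]
-0.08 355 [-0.0758 -0.0734 -0.0713 -0.0491]
-0.06 197 [-0.0767 -0.073  -0.0702 -0.0489]
-0.04 164 [-0.0765 -0.0729 -0.0702 -0.0492]
-0.02 287 [-0.0758 -0.0722 -0.0531  0.0173]
0.0 228 [-0.0735 -0.0508  0.0128  0.0192]
0.02 111 [-0.0769 -0.0733 -0.0705 -0.0485]
0.04 116 [-0.0761 -0.0738 -0.0707 -0.0483]
0.06 190 [-0.0766 -0.0736 -0.071  -0.0494]
0.08 324 [-0.0771 -0.0743 -0.0719 -0.0506]
0.1 98 [-0.0783 -0.0737 -0.0721 -0.0508]
```

The tray is lifted level with its load of about 7 N. I raise it, turn it square and carry it gently over to the box's +y wall.

>>> send_rows(
  commands=[
    {"dp": [0, 0, -0.01], "turn": 0},
    {"dp": [0, 0, -0.02], "turn": 0},
    {"dp": [0, 0, -0.025], "turn": 1},
    {"dp": [0, 0, -0.02], "turn": 2},
    {"dp": [0, 0, -0.012], "turn": 3},
    {"dp": [0, 0, -0.006], "turn": 3},
    {"dp": [0, 0, 0], "turn": 3},
    {"dp": [0, 0, 0], "turn": 2},
    {"dp": [0, 0, 0], "turn": 0.3},
    {"dp": [0, 0, 0], "turn": 0},
    {"dp": [0, 0, 0], "turn": 0},
  ],
)

```text
clock: 35.62
position: [0.5297, 0.2735, 0.1882]
tcp_rot: [-0.0, 0.004, 1.0, -0.0]
force: [-0.4, 0.1, -7.9]
grip_width: 0.0162
grip_force: 59.3
```

>>> send_rows(
  commands=[
    {"dp": [-0.0017, -0.008, 0], "turn": 0},
    {"dp": [-0.0033, -0.016, 0], "turn": 0},
    {"dp": [-0.0049, -0.0236, 0], "turn": 0},
    {"dp": [-0.0049, -0.0236, 0], "turn": 0},
    {"dp": [-0.0049, -0.0236, 0], "turn": 0},
    {"dp": [-0.0049, -0.0236, 0], "turn": 0},
    {"dp": [-0.0049, -0.0236, 0], "turn": 0},
    {"dp": [-0.0049, -0.0236, 0], "turn": 0},
    {"dp": [-0.0049, -0.0236, 0], "turn": 0},
    {"dp": [-0.0049, -0.0236, 0], "turn": 0},
    {"dp": [-0.0033, -0.016, 0], "turn": 0},
    {"dp": [-0.0017, -0.008, 0], "turn": 0},
  ],
)

```text
clock: 36.62
position: [0.5773, 0.0321, 0.1878]
tcp_rot: [-0.0, 0.006, 1.0, -0.001]
force: [-0.4, 0.2, -7.2]
grip_width: 0.016
grip_force: 59.2
```

>>> send_rows(
  commands=[
    {"dp": [0, 0, 0], "turn": 0},
    {"dp": [0, 0, 0], "turn": 0},
    {"dp": [0, 0, 0], "turn": 0},
  ],
)

```text
clock: 36.87
position: [0.5765, 0.038, 0.1882]
tcp_rot: [0.0, 0.003, 1.0, 0.0]
force: [-1.0, 1.4, -7.0]
grip_width: 0.016
grip_force: 59.3
```

```bash
python3 tray.py
```

```text
t 36.87 p [0.5765, 0.038, 0.1882] phi 179.63 zaxis [0.0, 0.0009, -1.0] F [-1.0, 1.4, -7.0] w 0.016 gf 59.3 q [0.6, 0.4, -0.94, 1.6, 0.33, 1.31, 1.18]
score 0.96 v [-0.049  0.044]
-0.1 191 [-0.0738 -0.0672 -0.0572 -0.0475]
-0.08 219 [-0.0756 -0.073  -0.071  -0.0494]
-0.06 164 [-0.0776 -0.073  -0.0701 -0.0486]
-0.04 156 [-0.0752 -0.073  -0.07   -0.0482]
-0.02 350 [-0.0751 -0.0712 -0.048   0.0186]
0.0 304 [-0.0758 -0.0726 -0.0692  0.0172]
0.02 57 [-0.1589 -0.0731 -0.0674 -0.0485]
0.04 79 [-0.1671 -0.0734 -0.0704 -0.0493]
0.06 107 [-0.076  -0.0737 -0.0713 -0.0497]
0.08 232 [-0.0767 -0.0739 -0.0721 -0.0504]
0.1 49 [-0.0766 -0.0742 -0.0723 -0.0593]
```

>>> send_rows(
  commands=[
    {"dp": [0, -0.002, 0.006], "turn": 0},
    {"dp": [0, 0, 0.01], "turn": 0},
    {"dp": [0, 0, 0.012], "turn": 0},
    {"dp": [0, 0, 0.01], "turn": 0},
    {"dp": [0, 0, 0.006], "turn": 0},
    {"dp": [0, 0, 0.003], "turn": 0},
    {"dp": [0, 0, 0], "turn": 0},
  ],
)

```text
clock: 37.55
position: [0.5764, 0.0341, 0.1401]
tcp_rot: [-0.001, 0.004, 1.0, 0.0]
force: [-0.2, 0.2, -5.8]
grip_width: 0.016
grip_force: 59.3
```

>>> send_rows(
  commands=[
    {"dp": [0, 0, 0.002], "turn": 0},
    {"dp": [0, 0, 0.002], "turn": 0},
    {"dp": [0, -0.001, 0.002], "turn": 0},
    {"dp": [0, -0.002, 0.001], "turn": 0},
    {"dp": [0, 0, 0], "turn": 0},
  ],
)

```text
clock: 37.97
position: [0.5782, 0.0316, 0.1365]
tcp_rot: [0.002, 0.005, 1.0, 0.0]
force: [-4.1, -0.0, 9.9]
grip_width: 0.0164
grip_force: 61.8
```

```bash
python3 tray.py
```

```text
t 37.97 p [0.5782, 0.0316, 0.1365] phi 179.48 zaxis [0.0035, 0.0003, -1.0] F [-4.1, -0.0, 9.9] w 0.0164 gf 61.8 q [0.59, 0.45, -0.91, 1.66, 0.37, 1.21, 1.16]
score 0.69 v [-0.081  0.105]
-0.06 167 [-0.1322 -0.1219 -0.1057 -0.097 ]
-0.04 93 [-0.1303 -0.1107 -0.1025 -0.0985]
-0.02 82 [-0.1345 -0.119  -0.1032 -0.0975]
0.0 78 [-0.1339 -0.1148 -0.1028 -0.0982]
0.02 72 [-0.1332 -0.1145 -0.1025 -0.098 ]
0.04 67 [-0.1362 -0.1163 -0.103  -0.0987]
0.06 69 [-0.1369 -0.1154 -0.103  -0.0965]
0.08 67 [-0.1332 -0.1167 -0.1027 -0.0976]
0.1 71 [-0.1357 -0.119  -0.1027 -0.0978]
0.12 30 [-0.1358 -0.105  -0.0914 -0.0713]
```

>>> send_rows(
  commands=[
    {"dp": [0, -0.003, 0.0015], "turn": 0},
    {"dp": [0, -0.003, 0.0015], "turn": 0},
    {"dp": [0, -0.003, 0.0015], "turn": 0},
    {"dp": [0, -0.003, 0.0015], "turn": 0},
    {"dp": [0, 0, 0], "turn": 0},
  ],
)

```text
clock: 38.48
position: [0.5793, 0.0214, 0.132]
tcp_rot: [0.003, 0.004, 1.0, 0.001]
force: [-3.5, 5.4, 19.9]
grip_width: 0.0162
grip_force: 77.1
```

```bash
cat > tilt.py <<'E'
from fit import *
s=st(); c=cap('side'); W=cloud(c); p=s['position']; R=quat2R(s['tcp_rot'])
D=W-np.array(p); u=D[...,:2]@(-R[:2,1]); v=D[...,:2]@R[:2,0]; h=D[...,2]
m=np.isfinite(h)&(abs(v)<.052)&(u>-.13)&(u<.13)&(W[...,2]>.066)&(h<.03)
for lo in np.arange(-.12,.13,.02):
    k=m&(u>lo)&(u<lo+.02)
    if k.sum()>8: print(round(lo+.01,2),int(k.sum()),(np.percentile(W[...,2][k],[2,20,50,98])*1000).round(1))
bar=m&(h>-.03)&(abs(u)<.05); P=np.c_[u[bar],h[bar]]; print('bar',len(P),P.min(0).round(3),P.max(0).round(3))
side=m&(h<-.03); uu=u[side]; hh=h[side]
f=np.polyfit(uu,hh,1); print('tilt deg (lip down +):',-np.degrees(np.arctan(f[0])).round(1))
E
python3 tilt.py
```

```text
t 38.48 p [0.5793, 0.0214, 0.132] phi 179.52 zaxis [0.0065, 0.0029, -1.0] F [-3.5, 5.4, 19.9] w 0.0162 gf 77.1 q [0.61, 0.45, -0.91, 1.67, 0.37, 1.2, 1.18]
-0.09 274 [69.6 76.8 85.9 96.7]
-0.07 326 [67.5 70.1 74.8 91.8]
-0.05 264 [66.8 70.4 78.4 89.5]
-0.03 217 [ 66.3  72.6  76.2 129.1]
-0.01 347 [ 68.   76.7 120.1 154.2]
0.01 256 [ 66.4  69.4  73.1 154.7]
0.03 22 [ 66.1  69.   74.4 151.6]
0.05 23 [66.3 67.4 71.8 75.5]
0.07 17 [66.5 68.3 70.7 74.1]
bar 302 [-0.021 -0.029] [0.023 0.029]
tilt deg (lip down +): 4.5
```

The tray is pivoting in the grip, about 7° now. I continue along the arc.

>>> send_rows(
  commands=[
    {"dp": [0, -0.003, 0.0015], "turn": 0},
    {"dp": [0, -0.003, 0.0015], "turn": 0},
    {"dp": [0, -0.003, 0.0015], "turn": 0},
    {"dp": [0, -0.002, 0.001], "turn": 0},
    {"dp": [0, -0.002, 0.001], "turn": 0},
    {"dp": [0, 0, 0], "turn": 0},
    {"dp": [0, 0, 0], "turn": 0},
  ],
)

```text
clock: 39.12
position: [0.5803, 0.0092, 0.1264]
tcp_rot: [0.005, 0.004, 1.0, 0.002]
force: [-2.1, 4.5, 22.5]
grip_width: 0.0166
grip_force: 97.7
```

```bash
python3 tilt.py
```

```text
t 39.12 p [0.5803, 0.0092, 0.1264] phi 179.55 zaxis [0.0091, 0.0035, -1.0] F [-2.1, 4.5, 22.5] w 0.0166 gf 97.7 q [0.63, 0.45, -0.9, 1.68, 0.38, 1.19, 1.2]
-0.11 99 [74.5 78.6 81.8 95.9]
-0.09 266 [ 73.   81.3  92.3 102.4]
-0.07 304 [67.1 72.1 80.9 94.3]
-0.05 221 [66.9 72.3 77.7 89.5]
-0.03 182 [ 66.8  71.   73.6 146.7]
-0.01 311 [ 66.4  82.7 126.4 151.8]
0.01 122 [ 66.3  72.4 140.5 153.9]
0.03 11 [ 66.1  66.3  66.9 135.6]
bar 316 [-0.023 -0.03 ] [0.022 0.03 ]
tilt deg (lip down +): 6.4
```

>>> send_rows(
  commands=[
    {"dp": [0, -0.002, 0.0015], "turn": 0},
    {"dp": [0, -0.002, 0.0015], "turn": 0},
    {"dp": [0, -0.002, 0.001], "turn": 0},
    {"dp": [0, -0.002, 0.001], "turn": 0},
    {"dp": [0, 0, 0], "turn": 0},
    {"dp": [0, 0, 0], "turn": 0},
  ],
)

```text
clock: 39.67
position: [0.5818, 0.0012, 0.1232]
tcp_rot: [0.006, 0.004, 1.0, 0.001]
force: [-2.5, 4.3, 33.4]
grip_width: 0.0161
grip_force: 102.3
```

```bash
python3 tilt.py; python3 - <<'E'
from fit import *
a=cap('side')['image'][150:300,300:440,::-1]; b=cap('scene')['image'][190:330,210:360,::-1]
cv2.imwrite('pics/g.png',np.hstack([cv2.resize(x,(400,400),interpolation=cv2.INTER_CUBIC) for x in (a,b)]))
E
```

```text
t 39.67 p [0.5818, 0.0012, 0.1232] phi 179.54 zaxis [0.0127, 0.0028, -0.9999] F [-2.5, 4.3, 33.4] w 0.0161 gf 102.3 q [0.64, 0.46, -0.9, 1.68, 0.38, 1.18, 1.21]
-0.11 180 [ 76.5  80.2  86.  100.9]
-0.09 212 [ 71.8  78.3  93.2 103. ]
-0.07 293 [66.7 70.6 79.7 93.3]
-0.05 197 [66.4 72.2 75.5 88.9]
-0.03 169 [ 66.7  69.3  71.7 146. ]
-0.01 266 [ 69.6  94.6 126.4 146.2]
0.01 104 [ 67.6 133.7 138.  151.2]
bar 317 [-0.023 -0.029] [0.015 0.03 ]
tilt deg (lip down +): 6.2
```

View pics/g.png

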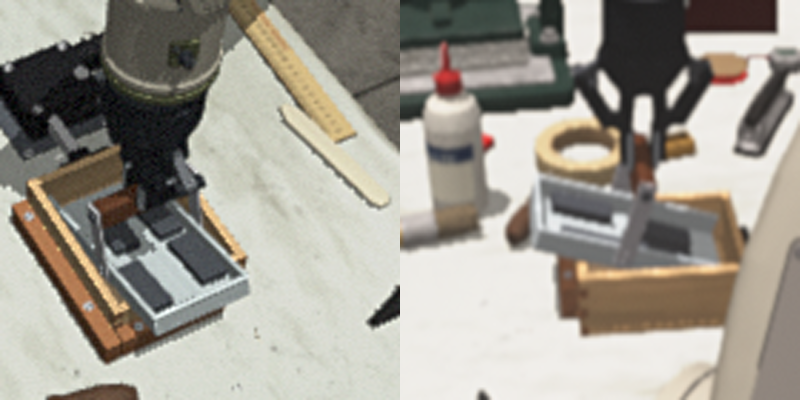

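The right crop shows the tray tipped about 15° with its lip inside the box and the weights still on it. Now I lift a little and bring the lip to the far wall.

>>> send_rows(
  commands=[
    {"dp": [0, -0.001, -0.002], "turn": 0},
    {"dp": [0, -0.002, -0.002], "turn": 0},
    {"dp": [0, -0.002, -0.002], "turn": 0},
    {"dp": [0, -0.002, -0.001], "turn": 0},
    {"dp": [0, 0, 0], "turn": 0},
    {"dp": [0, 0, 0], "turn": 0},
  ],
)

```text
clock: 40.32
position: [0.5781, -0.0033, 0.1251]
tcp_rot: [0.002, 0.003, 1.0, 0.004]
force: [3.3, 14.0, -5.5]
grip_width: 0.0165
grip_force: 90.6
```

```bash
cat > tilt2.py <<'E'
from fit import *
s=st(); p=np.array(s['position'])
c=cap('scene'); W=cloud(c)
# near side wall of the tray as seen from the scene camera: slice x
D=W-p; m=np.isfinite(W[...,2])&(W[...,0]>.52)&(W[...,0]<.56)&(W[...,1]>-.09)&(W[...,1]<.15)&(W[...,2]>.05)&(W[...,2]<.15)
top=[]
for y in np.arange(-.08,.15,.01):
    k=m&(abs(W[...,1]-y)<.005)
    if k.sum()>3: top.append((round(y,3),np.percentile(W[...,2][k],[5,95]).round(4).tolist(),int(k.sum())))
print(top)
E
python3 tilt2.py; python3 tilt.py
```

```text
t 40.32 p [0.5781, -0.0033, 0.1251] phi 179.7 zaxis [0.0045, 0.0071, -1.0] F [3.3, 14.0, -5.5] w 0.0165 gf 90.6 q [0.65, 0.45, -0.9, 1.68, 0.37, 1.19, 1.23]
[(np.float64(-0.08), [0.0509, 0.0632], 5), (np.float64(-0.07), [0.0502, 0.0518], 4), (np.float64(-0.06), [0.0509, 0.0548], 8), (np.float64(-0.05), [0.0512, 0.0581], 11), (np.float64(-0.04), [0.0504, 0.0615], 18), (np.float64(-0.03), [0.051, 0.0616], 30), (np.float64(-0.02), [0.0524, 0.0661], 29), (np.float64(-0.01), [0.0536, 0.1399], 64), (np.float64(-0.0), [0.0561, 0.1415], 127), (np.float64(0.01), [0.0583, 0.1348], 111), (np.float64(0.02), [0.0547, 0.0957], 59), (np.float64(0.03), [0.0571, 0.0799], 49), (np.float64(0.04), [0.0597, 0.0829], 46), (np.float64(0.05), [0.0628, 0.0846], 45), (np.float64(0.06), [0.0606, 0.0886], 56), (np.float64(0.07), [0.0598, 0.0897], 50), (np.float64(0.08), [0.07, 0.0939], 35), (np.float64(0.09), [0.0737, 0.0987], 43), (np.float64(0.1), [0.0763, 0.0984], 37)]
t 40.37 p [0.578, -0.0033, 0.1251] phi 179.71 zaxis [0.0045, 0.007, -1.0] F [3.8, 15.1, -5.2] w 0.0161 gf 90.6 q [0.65, 0.45, -0.9, 1.68, 0.37, 1.19, 1.23]
-0.11 153 [74.6 79.8 84.8 98. ]
-0.09 230 [ 71.3  77.1  93.  102.4]
-0.07 290 [67.1 71.6 79.7 94.7]
-0.05 198 [66.5 73.2 76.2 88.1]
-0.03 176 [ 67.   69.8  72.9 118.2]
-0.01 293 [ 67.3  91.3 127.1 150.4]
0.01 107 [ 67.  128.2 139.5 152.7]
bar 320 [-0.022 -0.029] [0.024 0.03 ]
tilt deg (lip down +): 6.3
```

Tilt is about 16°, and the lip now bears against the far side (14 N back). I swing the hand forward and up around the lip.

>>> send_rows(
  commands=[
    {"dp": [0, -0.0027, -0.0016], "turn": 0},
    {"dp": [0, -0.0027, -0.0016], "turn": 0},
    {"dp": [0, -0.0027, -0.0016], "turn": 0},
    {"dp": [0, -0.0027, -0.0016], "turn": 0},
    {"dp": [0, -0.0027, -0.0016], "turn": 0},
    {"dp": [0, -0.0027, -0.0016], "turn": 0},
    {"dp": [0, 0, 0], "turn": 0},
  ],
)

```text
clock: 41.0
position: [0.5772, -0.0215, 0.1344]
tcp_rot: [0.001, 0.003, 1.0, 0.002]
force: [0.5, 9.7, -5.3]
grip_width: 0.0162
grip_force: 98.7
```

```bash
python3 tilt2.py; python3 - <<'E'
from fit import *
c=cap('side'); W=cloud(c); m=sel(W,(.577,-.0),.1,.056,.068)&(W[...,0]>.636); P=W[m]; print(np.percentile(P[:,:2],[1,99],axis=0).round(4).tolist())
E
```

```text
t 41.0 p [0.5772, -0.0215, 0.1344] phi 179.64 zaxis [0.0025, 0.0046, -1.0] F [0.5, 9.7, -5.3] w 0.0162 gf 98.7 q [0.68, 0.44, -0.9, 1.67, 0.36, 1.2, 1.26]
[(np.float64(-0.08), [0.0539, 0.062], 6), (np.float64(-0.06), [0.0517, 0.0533], 5), (np.float64(-0.05), [0.0515, 0.0579], 10), (np.float64(-0.04), [0.0524, 0.0629], 26), (np.float64(-0.03), [0.0533, 0.1452], 46), (np.float64(-0.02), [0.0544, 0.1483], 100), (np.float64(-0.01), [0.0582, 0.1457], 134), (np.float64(-0.0), [0.0604, 0.1188], 82), (np.float64(0.01), [0.0619, 0.1028], 56), (np.float64(0.02), [0.0686, 0.0935], 50), (np.float64(0.03), [0.0734, 0.0995], 42), (np.float64(0.04), [0.0793, 0.1044], 43), (np.float64(0.05), [0.0833, 0.1085], 39), (np.float64(0.06), [0.0602, 0.1148], 61), (np.float64(0.07), [0.0594, 0.119], 51), (np.float64(0.08), [0.0988, 0.1261], 54), (np.float64(0.09), [0.1037, 0.119], 38)]
[[0.6361, -0.0764], [0.642, 0.0653]]
```

Tilt is now about 27°. A little more, then I back the lip off the wall so the weights can drop.

>>> send_rows(
  commands=[
    {"dp": [0, -0.0025, -0.0013], "turn": 0},
    {"dp": [0, -0.0025, -0.0013], "turn": 0},
    {"dp": [0, -0.0025, -0.0012], "turn": 0},
    {"dp": [0, -0.0025, -0.0012], "turn": 0},
    {"dp": [0, 0, 0], "turn": 0},
    {"dp": [0, 0, 0], "turn": 0},
  ],
)

```text
clock: 41.6
position: [0.5819, -0.0273, 0.1461]
tcp_rot: [0.007, 0.002, 1.0, 0.004]
force: [-4.0, 17.6, 37.6]
grip_width: 0.0006
grip_force: 35.0
```

```bash
python3 tilt2.py
```

```text
t 41.6 p [0.5819, -0.0273, 0.1461] phi 179.79 zaxis [0.0144, 0.0074, -0.9999] F [-4.0, 17.6, 37.6] w 0.0006 gf 35.0 q [0.7, 0.43, -0.9, 1.66, 0.35, 1.21, 1.28]
[(np.float64(-0.08), [0.0516, 0.062], 5), (np.float64(-0.06), [0.0521, 0.0561], 5), (np.float64(-0.05), [0.0513, 0.0607], 14), (np.float64(-0.04), [0.0521, 0.1458], 41), (np.float64(-0.03), [0.0554, 0.1494], 80), (np.float64(-0.02), [0.0571, 0.1469], 115), (np.float64(-0.01), [0.0597, 0.1289], 92), (np.float64(-0.0), [0.0638, 0.1133], 66), (np.float64(0.01), [0.0704, 0.0988], 48), (np.float64(0.02), [0.077, 0.1034], 45), (np.float64(0.03), [0.0833, 0.1091], 44), (np.float64(0.04), [0.0884, 0.1157], 42), (np.float64(0.05), [0.0961, 0.1217], 42), (np.float64(0.06), [0.0601, 0.1266], 64), (np.float64(0.07), [0.0607, 0.1351], 62), (np.float64(0.08), [0.1132, 0.133], 53), (np.float64(0.09), [0.1145, 0.1189], 5)]
```

>>> send_rows(
  commands=[
    {"dp": [0, 0.002, -0.004], "turn": 0},
    {"dp": [0, 0.005, -0.005], "turn": 0},
    {"dp": [0, 0.006, -0.004], "turn": 0},
    {"dp": [0, 0.006, -0.002], "turn": 0},
    {"dp": [0, 0.006, 0], "turn": 0},
    {"dp": [0, 0.004, 0], "turn": 0},
    {"dp": [0, 0, 0], "turn": 0},
    {"dp": [0, 0, 0], "turn": 0},
    {"dp": [0, 0, 0], "turn": 0},
    {"dp": [0, 0, 0], "turn": 0},
    {"dp": [0, 0, 0], "turn": 0},
    {"dp": [0, 0, 0], "turn": 0},
  ],
)

```text
clock: 42.65
position: [0.5765, -0.0063, 0.1531]
tcp_rot: [-0.0, 0.005, 1.0, -0.0]
force: [0.7, -0.5, 0.1]
grip_width: -0.0
grip_force: 0.0
```

```bash
python3 tilt2.py; python3 - <<'E'
from fit import *
c=cap('side','s11.png'); W=cloud(c)
for x in silhouettes('side','weight0'):
    P=W[x['mask']]; P=P[np.isfinite(P[:,2])]; print('w',round(x['score'],2),np.round(x['bbox']).tolist(),np.median(P,axis=0).round(3) if len(P) else 0)
E
```

```text
t 42.65 p [0.5765, -0.0063, 0.1531] phi 179.47 zaxis [-0.0, -0.0001, -1.0] F [0.7, -0.5, 0.1] w -0.0 gf 0.0 q [0.66, 0.42, -0.91, 1.65, 0.35, 1.24, 1.24]
[(np.float64(-0.08), [0.052, 0.0619], 5), (np.float64(-0.05), [0.0521, 0.0547], 4), (np.float64(-0.04), [0.0511, 0.0568], 9), (np.float64(-0.03), [0.0504, 0.06], 20), (np.float64(-0.02), [0.051, 0.0624], 24), (np.float64(-0.01), [0.0526, 0.1371], 45), (np.float64(-0.0), [0.0557, 0.1394], 107), (np.float64(0.01), [0.0556, 0.137], 131), (np.float64(0.02), [0.054, 0.1052], 72), (np.float64(0.03), [0.0554, 0.0796], 42), (np.float64(0.04), [0.0572, 0.0807], 38), (np.float64(0.05), [0.0605, 0.0838], 38), (np.float64(0.06), [0.0604, 0.086], 44), (np.float64(0.07), [0.0578, 0.0899], 40), (np.float64(0.08), [0.0686, 0.0927], 37), (np.float64(0.09), [0.0723, 0.0961], 37), (np.float64(0.1), [0.0754, 0.0997], 53), (np.float64(0.11), [0.077, 0.0793], 5)]
w 0.8 [272.0, 342.0, 299.0, 356.0] [0.84  0.167 0.012]
w 0.75 [356.0, 228.0, 370.0, 245.0] [0.553 0.009 0.061]
w 0.55 [340.0, 213.0, 347.0, 218.0] [ 0.555 -0.074  0.037]
w 0.55 [330.0, 216.0, 335.0, 228.0] [ 0.59  -0.072  0.038]
w 0.44 [335.0, 234.0, 348.0, 256.0] [0.603 0.011 0.063]
```

The bar slipped out of the shallow grip. The tray now rests on the box at 16°, leaning on the +y wall with its lip in the box. New approach: cage the bar deep between half-open fingers, push it forward so the tray pivots on its lip to about 40°, then close on it. I locate the bar first.

>>> send_rows(
  commands=[
    {"dp": [0, 0.006, -0.01], "turn": 0},
    {"dp": [0, 0.006, -0.015], "turn": 0},
    {"dp": [0, 0, 0], "turn": 0},
    {"dp": [0, 0, 0], "turn": 0},
    {"dp": [0, 0, 0], "turn": 0},
    {"dp": [0, 0, 0], "turn": 0},
  ],
  gripper=0.56,
)

```text
clock: 43.3
position: [0.5764, 0.0056, 0.1777]
tcp_rot: [-0.0, 0.005, 1.0, -0.0]
force: [0.2, 0.2, -0.5]
grip_width: 0.0481
grip_force: 0.0
```

```bash
cat > bar.py <<'E'
from fit import *
def look():
    s=st()
    for n in ('scene','side'):
        c=cap(n); W=cloud(c); hsv=cv2.cvtColor(c['image'],cv2.COLOR_RGB2HSV)
        near=np.isfinite(W[...,2])&(W[...,0]>.515)&(W[...,0]<.64)&(W[...,1]>-.1)&(W[...,1]<.13)
        b=near&(hsv[...,1]>110)&(hsv[...,2]<190)&((hsv[...,0]<14))&(W[...,2]>.085)
        if b.sum()>5: P=W[b]; print(n,'bar',b.sum(),'y',np.percentile(P[:,1],[2,50,98]).round(4),'z',np.percentile(P[:,2],[2,50,98]).round(4),'x',np.percentile(P[:,0],[2,98]).round(3))
        if n=='scene':
            m=near&(W[...,0]<.56)&(W[...,2]>.05)&(W[...,2]<.16)
            pts=[(y,np.percentile(W[...,2][m&(abs(W[...,1]-y)<.005)],95)) for y in np.arange(.03,.12,.01) if (m&(abs(W[...,1]-y)<.005)).sum()>10]
            print([(round(y*1000),round(z*1000,1)) for y,z in pts])
        else:
            d=near&(hsv[...,2]<95)&(hsv[...,1]<90)&(W[...,2]<.11)
            L=silhouettes('side','weight0')
            for x in L:
                P=W[x['mask']]; P=P[np.isfinite(P[:,2])]
                if len(P): print('w',round(x['score'],2),np.median(P,axis=0).round(3),len(P))
    # fingertip width
look()
E
python3 bar.py
```

```text
t 43.3 p [0.5764, 0.0056, 0.1777] phi 179.48 zaxis [-0.0008, -0.0003, -1.0] F [0.2, 0.2, -0.5] w 0.0481 gf 0.0 q [0.65, 0.4, -0.92, 1.62, 0.33, 1.29, 1.23]
scene bar 55 y [-0.004   0.0025  0.0086] z [0.132  0.1386 0.1408] x [0.536 0.605]
[(30, np.float64(78.2)), (40, np.float64(81.6)), (50, np.float64(83.8)), (60, np.float64(86.6)), (70, np.float64(90.6)), (80, np.float64(92.9)), (90, np.float64(97.1)), (100, np.float64(99.5))]
side bar 219 y [-0.0086  0.0067  0.012 ] z [0.1225 0.1364 0.1432] x [0.541 0.621]
w 0.67 [0.842 0.166 0.012] 266
w 0.63 [ 0.59  -0.072  0.037] 69
w 0.52 [0.603 0.009 0.063] 100
w 0.48 [0.551 0.008 0.061] 218
```

>>> send_rows(
  commands=[
    {"dp": [0, 0, 0.02], "turn": 0},
    {"dp": [0, 0, 0.02], "turn": 0},
    {"dp": [0, 0, 0.018], "turn": 0},
    {"dp": [0, 0, 0.014], "turn": 0},
    {"dp": [0, 0, 0.008], "turn": 0},
    {"dp": [0, 0, 0.003], "turn": 0},
    {"dp": [0, 0, 0], "turn": 0},
    {"dp": [0, 0, 0], "turn": 0},
  ],
)

```text
clock: 44.12
position: [0.5771, 0.0061, 0.0959]
tcp_rot: [0.0, 0.004, 1.0, 0.0]
force: [-0.4, -0.4, 0.3]
grip_width: 0.048
grip_force: 0.0
```

>>> send_rows(
  commands=[
    {"dp": [0, -0.004, 0], "turn": 0},
    {"dp": [0, -0.004, 0], "turn": 0},
    {"dp": [0, -0.004, 0], "turn": 0},
    {"dp": [0, -0.004, -0.001], "turn": 0},
    {"dp": [0, -0.004, -0.002], "turn": 0},
    {"dp": [0, -0.004, -0.002], "turn": 0},
    {"dp": [0, 0, 0], "turn": 0},
  ],
)

```text
clock: 44.7
position: [0.5767, -0.0186, 0.1007]
tcp_rot: [0.0, 0.005, 1.0, 0.0]
force: [0.1, 2.8, -1.1]
grip_width: 0.0475
grip_force: 1.3
```

```bash
python3 bar.py
```

```text
t 44.7 p [0.5767, -0.0186, 0.1007] phi 179.45 zaxis [0.0005, 0.0003, -1.0] F [0.1, 2.8, -1.1] w 0.0475 gf 1.3 q [0.66, 0.48, -0.88, 1.7, 0.4, 1.15, 1.23]
scene bar 75 y [-0.0479 -0.0069  0.0018] z [0.1305 0.1401 0.1777] x [0.537 0.605]
[(30, np.float64(84.5)), (40, np.float64(88.8)), (50, np.float64(93.2)), (60, np.float64(97.0)), (70, np.float64(101.2)), (80, np.float64(105.0)), (90, np.float64(109.8)), (100, np.float64(103.2))]
side bar 153 y [-0.017  -0.0035  0.0031] z [0.1236 0.1383 0.1443] x [0.537 0.621]
w 0.74 [0.839 0.166 0.012] 323
w 0.69 [0.585 0.04  0.079] 1564
w 0.6 [0.552 0.01  0.066] 121
```

It works: 2.8 N pushes it to 23°. I continue.

>>> send_rows(
  commands=[
    {"dp": [0, -0.004, -0.002], "turn": 0},
    {"dp": [0, -0.004, -0.002], "turn": 0},
    {"dp": [0, -0.004, -0.002], "turn": 0},
    {"dp": [0, -0.004, -0.002], "turn": 0},
    {"dp": [0, -0.004, -0.002], "turn": 0},
    {"dp": [0, -0.004, -0.001], "turn": 0},
    {"dp": [0, 0, 0], "turn": 0},
    {"dp": [0, 0, 0], "turn": 0},
  ],
)

```text
clock: 45.52
position: [0.5767, -0.0412, 0.1118]
tcp_rot: [0.001, 0.004, 1.0, 0.0]
force: [0.3, 5.5, 2.5]
grip_width: 0.0476
grip_force: 2.6
```

```bash
python3 bar.py
```

```text
t 45.52 p [0.5767, -0.0412, 0.1118] phi 179.53 zaxis [0.0012, 0.0009, -1.0] F [0.3, 5.5, 2.5] w 0.0476 gf 2.6 q [0.7, 0.47, -0.88, 1.69, 0.39, 1.17, 1.28]
scene bar 91 y [-0.0481 -0.0301 -0.0218] z [0.142  0.1503 0.1666] x [0.536 0.608]
[(30, np.float64(113.7)), (40, np.float64(121.2)), (50, np.float64(128.3)), (60, np.float64(133.5)), (70, np.float64(141.7)), (80, np.float64(132.9))]
side bar 155 y [-0.0417 -0.0277 -0.0186] z [0.1368 0.1495 0.1556] x [0.54 0.62]
w 0.84 [0.84  0.168 0.012] 304
w 0.75 [ 0.552 -0.004  0.08 ] 176
w 0.52 [ 0.604 -0.004  0.082] 114
```

Tilt is 35°. I close on the tilted bar while easing the hand back toward it.

>>> send_rows(
  commands=[
    {"dp": [0, 0.003, 0], "turn": 0},
    {"dp": [0, 0.004, 0], "turn": 0},
    {"dp": [0, 0.003, 0], "turn": 0},
    {"dp": [0, 0, 0], "turn": 0},
    {"dp": [0, 0, 0], "turn": 0},
    {"dp": [0, 0, 0], "turn": 0},
    {"dp": [0, 0, 0], "turn": 0},
  ],
  gripper=0,
)

```text
clock: 46.25
position: [0.5762, -0.0324, 0.111]
tcp_rot: [-0.0, 0.005, 1.0, -0.0]
force: [1.0, 2.6, -2.4]
grip_width: 0.0258
grip_force: 61.0
```

```bash
python3 bar.py
```

```text
t 46.25 p [0.5762, -0.0324, 0.111] phi 179.48 zaxis [-0.0003, -0.0001, -1.0] F [1.0, 2.6, -2.4] w 0.0258 gf 61.0 q [0.68, 0.47, -0.88, 1.69, 0.39, 1.17, 1.26]
scene bar 61 y [-0.0411 -0.0304 -0.0217] z [0.1417 0.1505 0.1548] x [0.538 0.606]
[(30, np.float64(116.4)), (40, np.float64(124.6)), (50, np.float64(129.4)), (60, np.float64(135.0)), (70, np.float64(143.7)), (80, np.float64(134.6))]
side bar 158 y [-0.0438 -0.0282 -0.0204] z [0.1378 0.1494 0.1593] x [0.537 0.62 ]
w 0.81 [0.84  0.167 0.012] 310
w 0.65 [ 0.563 -0.054  0.043] 46
w 0.46 [ 0.603 -0.002  0.086] 77
```

It is held at 35°. I lift and back the lip off, so the weights slide out.

>>> send_rows(
  commands=[
    {"dp": [0, 0.002, -0.003], "turn": 0},
    {"dp": [0, 0.003, -0.005], "turn": 0},
    {"dp": [0, 0.005, -0.005], "turn": 0},
    {"dp": [0, 0.006, -0.004], "turn": 0},
    {"dp": [0, 0.006, -0.003], "turn": 0},
    {"dp": [0, 0.006, 0], "turn": 0},
    {"dp": [0, 0.004, 0], "turn": 0},
    {"dp": [0, 0, 0], "turn": 0},
    {"dp": [0, 0, 0], "turn": 0},
    {"dp": [0, 0, 0], "turn": 0},
    {"dp": [0, 0, 0], "turn": 0},
    {"dp": [0, 0, 0], "turn": 0},
  ],
)

```text
clock: 47.4
position: [0.5766, -0.0001, 0.1312]
tcp_rot: [0.0, 0.005, 1.0, 0.0]
force: [-0.1, 3.6, -4.3]
grip_width: 0.0252
grip_force: 63.3
```

```bash
python3 bar.py
```

```text
t 47.4 p [0.5766, -0.0001, 0.1312] phi 179.48 zaxis [0.0, 0.0002, -1.0] F [-0.1, 3.6, -4.3] w 0.0252 gf 63.3 q [0.64, 0.45, -0.9, 1.67, 0.37, 1.2, 1.22]
scene bar 70 y [-0.0066  0.0029  0.0108] z [0.16   0.1709 0.1748] x [0.537 0.61 ]
[(30, np.float64(136.3)), (40, np.float64(123.8)), (50, np.float64(127.4)), (60, np.float64(133.4)), (70, np.float64(141.4)), (80, np.float64(148.6)), (90, np.float64(155.8)), (100, np.float64(158.4)), (110, np.float64(156.9))]
side bar 159 y [-0.0106  0.0035  0.0119] z [0.1586 0.1692 0.1765] x [0.537 0.621]
w 0.73 [0.841 0.167 0.012] 296
w 0.56 [0.553 0.007 0.087] 85
w 0.53 [ 0.594 -0.062  0.041] 69
w 0.43 [0.602 0.004 0.084] 80
```

Two weights are off, and two still sit at the lip, blocked near the batten. I lift higher and give it a small shake.

>>> send_rows(
  commands=[
    {"dp": [0, -0.001, -0.006], "turn": 0},
    {"dp": [0, -0.002, -0.008], "turn": 0},
    {"dp": [0, -0.002, -0.008], "turn": 0},
    {"dp": [0, -0.002, -0.005], "turn": 0},
    {"dp": [0, 0, 0], "turn": 0},
    {"dp": [0, -0.005, 0], "turn": 0},
    {"dp": [0, 0.008, 0], "turn": 0},
    {"dp": [0, -0.008, 0], "turn": 0},
    {"dp": [0, 0.005, 0], "turn": 0},
    {"dp": [0, 0, 0], "turn": 0},
    {"dp": [0, 0, 0], "turn": 0},
  ],
)

```text
clock: 48.47
position: [0.5763, -0.0062, 0.1579]
tcp_rot: [-0.0, 0.004, 1.0, 0.0]
force: [0.7, 1.0, -4.1]
grip_width: 0.0256
grip_force: 62.4
```

```bash
python3 bar.py; python3 - <<'E'
from fit import *
a=cap('side')['image'][150:300,300:440,::-1]; b=cap('scene')['image'][190:330,210:360,::-1]
cv2.imwrite('pics/i.png',np.hstack([cv2.resize(x,(400,400),interpolation=cv2.INTER_CUBIC) for x in (a,b)]))
E
```

```text
t 48.47 p [0.5763, -0.0062, 0.1579] phi 179.55 zaxis [-0.0005, 0.0003, -1.0] F [0.7, 1.0, -4.1] w 0.0256 gf 62.4 q [0.66, 0.42, -0.91, 1.65, 0.35, 1.25, 1.24]
scene bar 73 y [-0.0119 -0.0033  0.0045] z [0.1876 0.1977 0.2013] x [0.537 0.609]
[(30, np.float64(152.2)), (40, np.float64(152.9)), (50, np.float64(157.4)), (60, np.float64(156.8)), (70, np.float64(158.3)), (80, np.float64(158.3))]
side bar 157 y [-0.016  -0.0024  0.006 ] z [0.185  0.1957 0.2038] x [0.538 0.621]
w 0.54 [ 0.596 -0.078  0.074] 30
w 0.52 [ 0.562 -0.036  0.085] 53
w 0.5 [ 0.607 -0.051  0.079] 72
```

View pics/i.png

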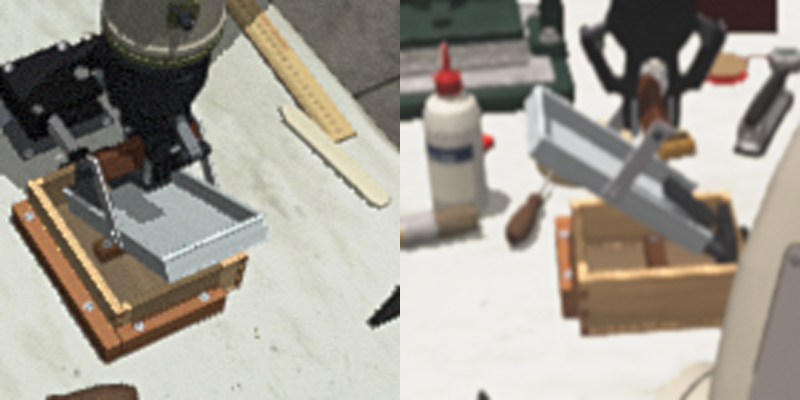

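The right crop shows the tray steep with one weight at (685,200) and another standing at (725,240) between the lip and the far wall. I back off so they drop inside.

>>> send_rows(
  commands=[
    {"dp": [0, 0.004, 0], "turn": 0},
    {"dp": [0, 0.006, 0], "turn": 0},
    {"dp": [0, 0.008, 0], "turn": 0},
    {"dp": [0, 0.008, 0], "turn": 0},
    {"dp": [0, 0.004, 0], "turn": 0},
    {"dp": [0, 0, 0], "turn": 0},
    {"dp": [0, 0, 0], "turn": 0},
    {"dp": [0, 0, 0], "turn": 0},
    {"dp": [0, 0, 0], "turn": 0},
    {"dp": [0, 0, 0], "turn": 0},
    {"dp": [0, 0, 0], "turn": 0},
    {"dp": [0, 0, 0], "turn": 0},
  ],
)

```text
clock: 49.72
position: [0.5768, 0.0227, 0.1582]
tcp_rot: [0.0, 0.005, 1.0, -0.0]
force: [-0.3, -0.6, -2.0]
grip_width: 0.0255
grip_force: 59.8
```

```bash
python3 bar.py
```

```text
t 49.72 p [0.5768, 0.0227, 0.1582] phi 179.48 zaxis [0.0001, -0.0002, -1.0] F [-0.3, -0.6, -2.0] w 0.0255 gf 59.8 q [0.62, 0.42, -0.92, 1.64, 0.35, 1.25, 1.19]
scene bar 67 y [0.015  0.0255 0.0343] z [0.1872 0.1977 0.2009] x [0.538 0.61 ]
[(30, np.float64(126.7)), (40, np.float64(157.4)), (50, np.float64(157.9)), (60, np.float64(150.5)), (70, np.float64(153.4)), (80, np.float64(157.8)), (90, np.float64(157.8)), (100, np.float64(158.7)), (110, np.float64(159.1))]
side bar 164 y [0.0114 0.0261 0.0342] z [0.1852 0.1965 0.2027] x [0.538 0.621]
w 0.6 [0.84  0.167 0.012] 293
w 0.52 [ 0.589 -0.075  0.055] 140
w 0.51 [0.749 0.194 0.11 ] 925
```

The wrist force has dropped to 2 N, so the tray is empty. I lift it clear and carry it to the free bench area at +y.

>>> send_rows(
  commands=[
    {"dp": [0, 0.003, -0.02], "turn": 0},
    {"dp": [0, 0.005, -0.02], "turn": 0},
    {"dp": [0.005, 0.025, -0.005], "turn": 0},
    {"dp": [0.005, 0.025, 0], "turn": 0},
    {"dp": [0.005, 0.025, 0], "turn": 0},
    {"dp": [0.005, 0.025, 0], "turn": 0},
    {"dp": [0.005, 0.025, 0], "turn": 0},
    {"dp": [0.006, 0.025, 0], "turn": 0},
    {"dp": [0.006, 0.025, 0], "turn": 0},
    {"dp": [0.006, 0.025, 0], "turn": 0},
    {"dp": [0.006, 0.025, 0], "turn": 0},
    {"dp": [0.005, 0.02, 0], "turn": 0},
  ],
)

```text
clock: 50.87
position: [0.5242, 0.2785, 0.2033]
tcp_rot: [0.0, 0.004, 1.0, 0.0]
force: [-0.1, -0.1, -2.1]
grip_width: 0.025
grip_force: 59.9
```

>>> send_rows(
  commands=[
    {"dp": [0, 0, 0], "turn": 0},
    {"dp": [0, 0, 0], "turn": 0},
    {"dp": [0, 0, 0.02], "turn": 0},
    {"dp": [0, 0, 0.025], "turn": 0},
    {"dp": [0, 0, 0.02], "turn": 0},
    {"dp": [0, 0, 0.015], "turn": 0},
    {"dp": [0, 0, 0], "turn": 0},
    {"dp": [0, 0, 0], "turn": 0},
  ],
)

```text
clock: 51.53
position: [0.5253, 0.2752, 0.1229]
tcp_rot: [-0.0, 0.005, 1.0, -0.0]
force: [-0.1, 0.4, -1.6]
grip_width: 0.0254
grip_force: 59.9
```

```bash
python3 - <<'E'
from fit import *
s=st(); c=cap('scene'); W=cloud(c); p=np.array(s['position'])
hsv=cv2.cvtColor(c['image'],cv2.COLOR_RGB2HSV)
m=np.isfinite(W[...,2])&(W[...,0]>.46)&(W[...,0]<.59)&(W[...,1]>.12)&(W[...,1]<.42)&(W[...,2]<p[2]+.03)
for y in np.arange(.14,.42,.02):
    k=m&(abs(W[...,1]-y)<.01); 
    if k.sum()>8: print(round(y,2),int(k.sum()),(np.percentile(W[...,2][k],[2,10,50,98])*1000).round(1))
# weights in box from side
c=cap('side'); W=cloud(c); V=cv2.cvtColor(c['image'],cv2.COLOR_RGB2HSV)
m=np.isfinite(W[...,2])&(abs(W[...,0]-.577)<.055)&(abs(W[...,1]+.014)<.07)&(V[...,2]<100)&(V[...,1]<80); P=W[m]
print('dark in box',len(P),np.percentile(P,[1,50,99],axis=0).round(3).tolist())
for x in silhouettes('side','weight0'):
    P=W[x['mask']]; P=P[np.isfinite(P[:,2])]
    if len(P): print('w',round(x['score'],2),np.median(P,axis=0).round(3),len(P),np.percentile(P[:,2],[2,98]).round(3))
E
```

```text
t 51.53 p [0.5253, 0.2752, 0.1229] phi 179.42 zaxis [-0.001, -0.0008, -1.0] F [-0.1, 0.4, -1.6] w 0.0254 gf 59.9 q [0.17, 0.52, -0.95, 1.64, 0.44, 1.22, 0.69]
0.14 285 [-523.6 -516.    -0.8    2.2]
0.16 280 [-521.5   -3.4   -0.6    2.2]
0.18 383 [-525.6 -522.7   -1.3    2.5]
0.2 488 [-526.1 -523.1   -2.4    2.1]
0.22 555 [-526.  -523.6   -2.4   49.7]
0.24 679 [-526.2 -523.3   -0.    65. ]
0.26 749 [-5.255e+02 -5.223e+02  5.000e-01  1.478e+02]
0.28 799 [-525.6 -522.8    0.9  150. ]
0.3 780 [-5.254e+02 -5.222e+02 -3.000e-01  1.442e+02]
0.32 790 [-525.6 -522.4   -0.6  116.9]
0.34 849 [-5.260e+02 -5.225e+02 -1.000e-01  1.302e+02]
0.36 850 [-5.256e+02 -5.225e+02 -2.000e-01  1.440e+02]
0.38 766 [-525.7 -522.7   -0.7  151.2]
0.4 542 [-526.4 -523.7   -3.4    1.9]
dark in box 589 [[0.541, -0.083, 0.022], [0.575, -0.061, 0.047], [0.617, -0.01, 0.079]]
w 0.62 [ 0.607 -0.035  0.043] 160 [0.026 0.056]
w 0.56 [0.839 0.168 0.012] 273 [0.007 0.017]
w 0.55 [ 0.554 -0.075  0.056] 147 [0.022 0.079]
w 0.53 [ 0.552 -0.033  0.044] 166 [0.027 0.056]
w 0.45 [ 0.588 -0.075  0.057] 142 [0.024 0.078]
w 0.43 [0.538 0.325 0.114] 2639 [0.041 0.166]
```

All four weights are in the box. I lower the tray: its lip touches first and the tray levels itself in the grip.

>>> send_rows(
  commands=[
    {"dp": [0, 0, 0.01], "turn": 0},
    {"dp": [0, 0, 0.01], "turn": 0},
    {"dp": [0, 0, 0.005], "turn": 0},
    {"dp": [0, 0, 0.005], "turn": 0},
    {"dp": [0, 0, 0.004], "turn": 0},
    {"dp": [0, 0, 0.004], "turn": 0},
    {"dp": [0, 0, 0.004], "turn": 0},
    {"dp": [0, 0, 0], "turn": 0},
  ],
)

```text
clock: 52.35
position: [0.5245, 0.2755, 0.0797]
tcp_rot: [-0.001, 0.005, 1.0, -0.001]
force: [-0.3, 0.2, -2.2]
grip_width: 0.0169
grip_force: 68.3
```

>>> send_rows(
  commands=[
    {"dp": [0, 0, 0.004], "turn": 0},
    {"dp": [0, 0, 0.004], "turn": 0},
    {"dp": [0, 0, 0.004], "turn": 0},
    {"dp": [0, 0, 0.004], "turn": 0},
    {"dp": [0, 0, 0], "turn": 0},
  ],
)

```text
clock: 52.77
position: [0.5246, 0.2761, 0.0641]
tcp_rot: [-0.001, 0.004, 1.0, -0.0]
force: [-0.1, 0.0, -2.7]
grip_width: 0.0173
grip_force: 68.3
```

```bash
cat > tr3.py <<'E'
from fit import *
s=st(); c=cap('side'); W=cloud(c); p=np.array(s['position'])
m=np.isfinite(W[...,2])&(abs(W[...,0]-.525)<.055)&(W[...,1]>.1)&(W[...,1]<.42)&(W[...,2]<p[2]+.06)&(W[...,2]>.012)
print([(round(y*1000),(np.percentile(W[...,2][m&(abs(W[...,1]-y)<.01)],[2,50,97])*1000).round().tolist()) for y in np.arange(.12,.42,.02) if (m&(abs(W[...,1]-y)<.01)).sum()>8])
E
python3 tr3.py
```

```text
t 52.77 p [0.5246, 0.2761, 0.0641] phi 179.5 zaxis [-0.0011, -0.0007, -1.0] F [-0.1, 0.0, -2.7] w 0.0173 gf 68.3 q [0.14, 0.58, -0.91, 1.69, 0.5, 1.13, 0.65]
[(160, [13.0, 15.0, 34.0]), (180, [12.0, 16.0, 36.0]), (200, [12.0, 16.0, 37.0]), (220, [12.0, 16.0, 36.0]), (240, [12.0, 16.0, 123.0]), (260, [15.0, 99.0, 120.0]), (280, [12.0, 64.0, 106.0]), (300, [12.0, 16.0, 123.0]), (320, [12.0, 15.0, 37.0]), (340, [12.0, 15.0, 36.0]), (360, [12.0, 32.0, 38.0])]
```

The tray snapped level and hangs about 13 mm above the bench. I set it down, release and rise.

>>> send_rows(
  commands=[
    {"dp": [0, 0, 0.004], "turn": 0},
    {"dp": [0, 0, 0.004], "turn": 0},
    {"dp": [0, 0, 0.003], "turn": 0},
    {"dp": [0, 0, 0.002], "turn": 0},
    {"dp": [0, 0, 0.001], "turn": 0},
    {"dp": [0, 0, 0], "turn": 0},
    {"dp": [0, 0, 0], "turn": 0},
  ],
)

```text
clock: 53.4
position: [0.5256, 0.2763, 0.0526]
tcp_rot: [0.001, 0.005, 1.0, -0.0]
force: [-4.9, -5.3, 13.8]
grip_width: 0.017
grip_force: 70.8
```

>>> send_rows(
  commands=[
    {"dp": [0, 0, 0], "turn": 0},
    {"dp": [0, 0, 0], "turn": 0},
    {"dp": [0, 0, 0], "turn": 0},
    {"dp": [0, 0, 0], "turn": 0},
    {"dp": [0, 0, 0], "turn": 0},
    {"dp": [0, 0, -0.02], "turn": 0},
    {"dp": [0, 0, -0.04], "turn": 0},
    {"dp": [0, 0, -0.04], "turn": 0},
    {"dp": [0, 0, -0.04], "turn": 0},
    {"dp": [0, 0, -0.03], "turn": 0},
    {"dp": [0, 0, 0], "turn": 0},
  ],
  gripper=1,
)

```text
clock: 54.32
position: [0.5268, 0.2785, 0.2278]
tcp_rot: [0.004, 0.004, 1.0, 0.002]
force: [-0.3, 1.0, 0.7]
grip_width: 0.0853
grip_force: 0.0
```

```bash
python3 tr3.py; python3 - <<'E'
from fit import *
c=cap('side'); W=cloud(c); V=cv2.cvtColor(c['image'],cv2.COLOR_RGB2HSV)
m=np.isfinite(W[...,2])&(abs(W[...,0]-.577)<.056)&(abs(W[...,1]+.014)<.078)&(V[...,2]<100)&(V[...,1]<80)&(W[...,2]>.018)
P=W[m]
for y in np.arange(-.09,.01,.01):
    k=abs(P[:,1]-y)<.005
    if k.sum()>3: print(round(y,2),k.sum(),'z',np.percentile(P[k][:,2],[2,50,98]).round(3),'x',np.percentile(P[k][:,0],[2,98]).round(3))
m=sel(W,(.577,-.014),.13,.056,.068)&(V[...,1]>60); print(rect(W[m]),np.percentile(W[m][:,:2],[1,99],axis=0).round(4).tolist())
for q in ['glue_bottle','weight0']:
  for x in silhouettes('side',q):
    P=W[x['mask']]; P=P[np.isfinite(P[:,2])]
    if len(P): print(q,round(x['score'],2),np.median(P,axis=0).round(3),P[:,2].max().round(3),len(P))
E
```

```text
t 54.32 p [0.5268, 0.2785, 0.2278] phi 179.51 zaxis [0.0079, 0.0039, -1.0] F [-0.3, 1.0, 0.7] w 0.0853 gf 0.0 q [0.2, 0.43, -1.0, 1.51, 0.37, 1.39, 0.74]
[(180, [12.0, 23.0, 28.0]), (200, [13.0, 22.0, 29.0]), (220, [13.0, 25.0, 285.0]), (240, [13.0, 250.0, 282.0]), (260, [13.0, 88.0, 93.0]), (280, [17.0, 88.0, 94.0]), (300, [13.0, 23.0, 27.0]), (320, [13.0, 26.0, 280.0]), (340, [13.0, 23.0, 281.0]), (360, [12.0, 24.0, 28.0])]
-0.09 8 z [0.038 0.048 0.075] x [0.544 0.594]
-0.08 144 z [0.021 0.057 0.079] x [0.541 0.598]
-0.07 139 z [0.024 0.054 0.079] x [0.542 0.597]
-0.06 42 z [0.025 0.031 0.035] x [0.542 0.615]
-0.05 45 z [0.021 0.035 0.04 ] x [0.542 0.616]
-0.04 56 z [0.033 0.042 0.046] x [0.54  0.617]
-0.03 57 z [0.037 0.046 0.051] x [0.541 0.617]
-0.02 54 z [0.045 0.052 0.056] x [0.541 0.618]
-0.01 52 z [0.044 0.052 0.056] x [0.542 0.617]
(array([575.6, -13.7]), array([163.2, 133.7]), 89.7) [[0.5113, -0.0938], [0.6418, 0.0669]]
glue_bottle 0.69 [0.75  0.194 0.109] 0.18 911
glue_bottle 0.48 [ 0.553 -0.034  0.044] 0.059 176
weight0 0.79 [0.84  0.167 0.012] 0.022 308
weight0 0.62 [ 0.555 -0.075  0.056] 0.08 146
weight0 0.57 [ 0.607 -0.035  0.044] 0.058 161
weight0 0.56 [ 0.552 -0.035  0.043] 0.059 196
weight0 0.49 [ 0.588 -0.075  0.056] 0.08 167
```

The tray is upright and empty on the bench, and all four weights are inside the box. The box position is unchanged. One last check that the board is flat, then hand in.

```bash
python3 - <<'E'
from fit import *
c=cap('side'); W=cloud(c); V=cv2.cvtColor(c['image'],cv2.COLOR_RGB2HSV)
m=np.isfinite(W[...,2])&(abs(W[...,0]-.577)<.05)&(W[...,1]>.0)&(W[...,1]<.045)&(W[...,2]<.026); P=W[m]
A=np.c_[P[:,0]-.577,P[:,1]+.014,np.ones(len(P))]; f,*_=np.linalg.lstsq(A,P[:,2],rcond=None); print('board',len(P),'slope deg',np.degrees(f[:2]).round(1),'z at centre',f[2].round(4))
s=arm.sense(); print(s['clock'],s['grip_force'])
if abs(f[0])<.06 and abs(f[1])<.08: print(arm.close_job())
E
```

```text
board 469 slope deg [-0.   0.5] z at centre 0.016
54.5667 0.0
the job is handed in; nothing more can be done
None
```

The job is handed in at 54.6 s: box clamped in the fence corner, board flat with handle up, all four weights in the box (two standing on end, about 17 mm above the rim), empty tray upright on the bench, and the glue bottle still standing.

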